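Sort the bench things into their trays

ROBOT

A 6-joint arm with a two-finger parallel gripper is mounted at the origin on a cart in front of the work surface, level with it; the furniture and walls round the work are solid. World frame = base frame: x ahead of the robot, y to its left, z up, the work surface at z = 0. Lengths are in mm, angles in rad, forces in N, time in s.
With the tool pointing down it reaches from about 400 to 925 mm from the base axis. Payload 12.5 kg.
Tool frame: the origin (TCP) lies on the mounting face of the last link; the fingertips stand 190 mm ahead of it and the grasp point (between the pads) lies 171 mm ahead of it; z points along the fingers, y is the line along which they close (so a half turn about z gives the same grasp; the last joint's range is limited). The gripper opens to 95 mm and grips with 3 to 60 N. Pads are 20 mm wide; open, the fingers measure 119 mm over their backs; the gripper's body (75 mm by 180 mm) begins 59 mm behind the grasp point.
Start: joints at [1.175, 0.491, 1.559, -0, 1.092, -0.106], TCP at [178.576, 598.945, 404.761] pointing down, gripper open.
Joint ranges: [-3.1, 3.1], [-0.84, 2.19], [0.05, 2.79], [-1.13, 4.28], [0.06, 2.93], [-2.69, 2.69]. Speed limits (rad/s): [2.22, 2.22, 2.79, 3.14, 3.14, 3.14].

INTERFACE

Orientations are given as [roll, pitch, yaw] about the fixed x, y, z axes, in that order (R = Rz(yaw) Ry(pitch) Rx(roll)).
In Python, from cell import * gives the robot as it stands.
- The arm moves only by the tool arm_command, never from a script. Its argument "rows" is a list that holds one entry, the list of rows, each a list of 7 numbers: the shift along the tool's x, y, z normalised to -1 to 1, where 1 is 0.15 m, then the turn, a rotation vector about the tool's x, y, z normalised to -1 to 1, where 1 is 360 degrees, then the opening, from -1 (shut) to 1 (fully open). A call has 1 to 10 rows; each row is the pose to reach, as a shift and turn from the pose commanded when the call began, along the tool's axes at that moment, turning the shorter way round; what a row does not reach only later rows make up. A row lasts 1/12 s, in which the tool goes at most 41.7 mm and 7.16 degrees, less where a joint would pass 70% of its speed; a pose out of reach is approached as far as the arm can. A call with a number of a shift or a turn outside -1 to 1 is refused whole. A call with a gripper value outside its range is refused whole. The fingers move at their own pace and stop on an object; the grip force is fixed at half the most. Time passes only in rows, so rows that repeat a pose let the fingers close. It gives the time, the measured TCP pose, the force, the opening and the grip force at its end, in the units of the state.
- state(): the state, without advancing time (a new reading comes with each control period).
- read_camera(name): name is "scene" or "top" or "wrist"; returns (picture, depth): 480x640x3 uint8, red, green, blue; 480x640 float32, mm along the optical axis (not along the pixel's ray), 0 where there is no reading.
- get_calibration(name): a dict with "camera_matrix" (3x3 intrinsics, pixels), "position" and "orientation" of the camera in the world; the wrist camera has in their place "hand_eye" (4x4, takes a point from camera to tool coordinates, whose origin is the TCP and whose axes are the flange's). Camera axes: x right, y up, looking along -z (the intrinsics and any distortion apply to the point x, -y, -z); pixel columns grow to the right and rows downward; lengths in mm; the calibration is good to about 2 mm. A picture is of the moment at which its call begins: read the wrist's pose just before it. get_calibration takes no time and is no camera call.
- job_done(): hands the job in; it is judged then, once.
The state is a dict: "t": time; "joints": joint angles; "qvel": joint speeds; "tau": joint torques, N m; "eef_pos": TCP position; "tcp_rot": TCP orientation; "ft_force": force on the tool from outside, world axes, zero at the start; "moment": the same for the moment, N m; "opening": opening from 0.0 (shut) to 1.0 (fully open); "grip_force": force on a finger pad.
Only numpy, scipy, OpenCV 4.12 (cv2) and the standard library are available. Lean on these libraries where they do the work, as an engineer would, in place of code of your own. Each camera call takes 0.05 s, during which the arm holds its last target. There are 200 camera calls.

TASK

Tidy the handful of things on the bench into the two shallow trays. The soldering things go in the grey metal tray: the flux pot in its larger compartment, the fire-brick offcut in its smaller one; the round tin goes in the larger compartment of the wooden tray and the small wooden block in its smaller one. Each must stand flat, right way up and wholly inside its compartment; leave the little clear box and the green stone where they are.

Things in the scene. Friction and masses are not known exactly. Their poses are not given: they have to be found in the camera images.
- flux_pot: Round white pot with a dark green lid that stays on, 53 mm across, 48 mm high, 110 g. Loose, starts flat on the bench at any turn. Origin at the centre of its underside, z up.
- fire_brick: Sandy-yellow offcut of soft fire brick, 35 (x) x 51 (y) x 25 (z) mm, about 90 g. Loose, starts flat on the bench at any turn. Origin at the centre of its underside, z up.
- screw_tin_2: Round low tin, dull blue, lid stays on, 58 mm across, 24 mm high; 56 mm across below the lid, whose rim starts 12 mm up. 80 g. Loose, starts flat on the bench at any turn. Origin at the centre of its underside, z up.
- dap_block: Small brown worn wooden forming block with a small pale paper patch on top, 36 (x) x 50 (y) mm, about 60 g; its sides can be gripped up to 14 mm above its underside. Loose, starts flat on the bench at any turn. Origin at the centre of its underside, z up.
- steel_tray: Shallow plain grey sheet-metal tray, 141 (x) x 81 (y) mm outside, fixed to the bench. Floor 3 mm thick; walls and divider 3 mm thick, tops 9 mm above the bench (rolled rim 10 mm): keep fingertips above them. Origin under its middle at bench height. Compartments inside: larger 75 x 75 mm (x, y), centred at x = -30 mm, y = 0 in its frame; smaller 57 x 75 mm, centred at x = +39 mm, y = 0.
- wooden_tray: Shallow pale wooden tray, 156 (x) x 92 (y) mm outside, fixed to the bench. Floor 3 mm thick; walls and divider 6 mm thick, tops 9 mm above the bench (brass screws 10 mm): keep fingertips above them. Origin under its middle at bench height. Compartments inside: larger 80 x 80 mm (x, y), centred at x = -32 mm, y = 0 in its frame; smaller 58 x 80 mm, centred at x = +43 mm, y = 0.
- drill_box: Clear plastic lidded box of drill bits, 38 x 55 x 17 mm, loose among the things. Not part of the job: leave it where it is.
- stone_05: Small green domed stone in a pale setting, 14 x 21 x 8 mm, loose among the things. Not part of the job: leave it where it is.
Not all that is in view belongs to the job. What is shaped like the screw_tin_2 but pink or turquoise is not meant.

How it is judged (in metres and radians):
At the end, for the whole second after the job is handed in: Each of the four stands in its own compartment as asked, right way up (tilt under 0.08 rad), underside under 4 mm above the floor, centre within 13 mm of the compartment's centre along the tray's x (along y: 13 mm pot and tin, 22 mm brick, 24 mm wooden block), at rest (x of flux_pot in the frame of steel_tray between -0.043 and -0.017 m and y of flux_pot in the frame of steel_tray between -0.013 and 0.013 m and z of flux_pot in the frame of steel_tray between 0 and 0.007 m and angle between each of flux_pot, fire_brick, screw_tin_2, dap_block's own z axis and vertical below 0.08 rad and linear speed of each of flux_pot, fire_brick, screw_tin_2, dap_block below 0.02 m/s and angular speed of each of flux_pot, fire_brick, screw_tin_2, dap_block below 0.2 rad/s and x of fire_brick in the frame of steel_tray between 0.026 and 0.052 m and y of fire_brick in the frame of steel_tray between -0.022 and 0.022 m and z of fire_brick in the frame of steel_tray between 0 and 0.007 m and x of screw_tin_2 in the frame of wooden_tray between -0.045 and -0.019 m and y of screw_tin_2 in the frame of wooden_tray between -0.013 and 0.013 m and z of screw_tin_2 in the frame of wooden_tray between 0 and 0.007 m and x of dap_block in the frame of wooden_tray between 0.03 and 0.056 m and y of dap_block in the frame of wooden_tray between -0.024 and 0.024 m and z of dap_block in the frame of wooden_tray between 0 and 0.007 m); the robot touches nothing.
It fails at once if the clear box or the green stone was moved by more than 30 mm (distance of any of drill_box, stone_05 from where it was at the start of the episode above 0.03 m).
It also fails if it takes over 93 s, if anything falls off the work surface, if the arm or the gripper's body presses on something with over 40 N, if the wrist force passes 120 N, or if a joint passes its speed limit or range.

## Working session

There is one attempt and no reset: what is moved stays moved. The work goes in short steps, Python scripts to look and compute and a tool call to move; the robot and the scene stay as the last step left them, time stands still between calls to the robot, and variables do not carry over. Pictures are saved under pics/ and viewed, at most 14 in all, crops included, and the job is handed in when it is done.

Besides the shell and the picture viewer there is one more tool, called after "Call:" in YAML: its name, and indented under it one key for each argument. arm_command: Moves the arm, as the interface text tells. Its arguments: {"type":"object","properties":{"rows":{"type":"array","items":{"type":"array","items":{"type":"array","items":{"type":"number","minimum":-1,"maximum":1}}}}},"required":["rows"]}

```bash
mkdir -p pics; python3 - <<'E'
from cell import *
import cv2,numpy as np
np.set_printoptions(precision=4,suppress=True)
print(state())
for n in("scene","top","wrist"):
    p,d=read_camera(n); cv2.imwrite(f"pics/{n}0.png",p[:,:,::-1]); np.save(f"pics/{n}0.npy",d); print(n,get_calibration(n))
E
```

```text
{'t': 0.0, 'joints': array([ 1.1754,  0.4915,  1.5595, -0.    ,  1.0917, -0.1056]), 'qvel': array([ 0.0009, -0.0015, -0.0012,  0.001 ,  0.0007,  0.0007]), 'tau': array([  0.0026, -61.2655, -25.8179,   0.0693,   0.0483,  -0.0001]), 'eef_pos': array([178.5548, 598.9089, 404.1824]), 'tcp_rot': array([-3.1405, -0.0001,  2.8518]), 'ft_force': array([ 0.7212, -0.1101,  0.5858]), 'moment': array([-0.0015,  0.0214, -0.0335]), 'grip_force': 0.0, 'opening': 1.0025890784453904}
scene {'camera_matrix': array([[557.3836,   0.    , 310.2663],
       [  0.    , 557.3836, 241.313 ],
       [  0.    ,   0.    ,   1.    ]]), 'position': array([  69.632 ,  331.1437, 1037.435 ]), 'orientation': array([ 0.6821, -0.011 , -2.5973])}
top {'camera_matrix': array([[475.3632,   0.    , 318.1895],
       [  0.    , 475.3632, 249.2594],
       [  0.    ,   0.    ,   1.    ]]), 'position': array([ 381.2598, -376.3568,  944.8457]), 'orientation': array([ 0.1093,  0.0055, -1.5792])}
wrist {'camera_matrix': array([[389.4079,   0.    , 321.7534],
       [  0.    , 389.4079, 241.1485],
       [  0.    ,   0.    ,   1.    ]]), 'hand_eye': array([[ 0.0006,  0.9694,  0.2453, 69.2104],
       [ 1.    , -0.0006,  0.    ,  0.7023],
       [ 0.0002,  0.2453, -0.9694, 19.4177],
       [ 0.    ,  0.    ,  0.    ,  1.    ]])}
```

View pics/scene0.png

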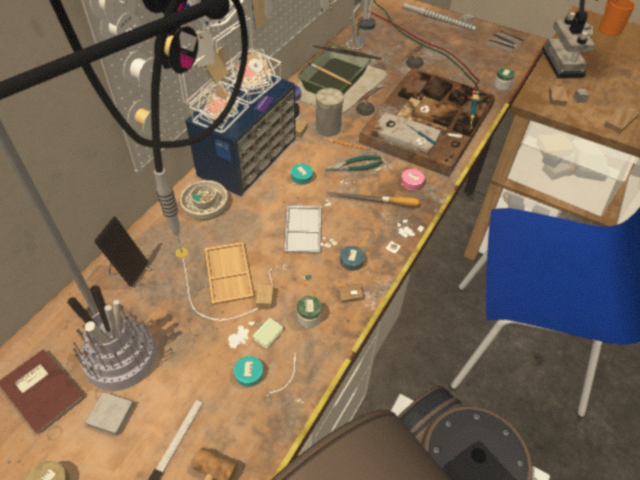

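View pics/top0.png

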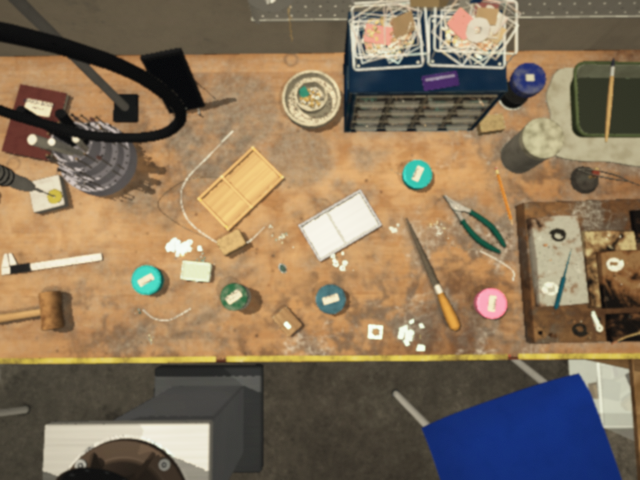

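Candidates in the top view:
- **Tin:** blue (332,299) is wanted. Turquoise (147,280) and (417,174) and pink (491,303) are lookalikes.
- **Pot:** (235,296).
- **Brick:** (231,241). The stray beige piece at (491,120) could be mistaken for it.
- **Dap block:** (288,320).
- **Leave alone:** clear box (195,271), stone (283,268).

I'll check these in one close crop.

```bash
python3 - <<'E'
import cv2
p=cv2.imread("pics/top0.png"); c=p[140:345,165:390]; cv2.imwrite("pics/c1.png",cv2.resize(c,None,fx=2.9*1.2,fy=2.9,interpolation=3) if 0 else cv2.resize(c,None,fx=2.9,fy=2.9,interpolation=2))
E
```

```text
(no output)
```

View pics/c1.png

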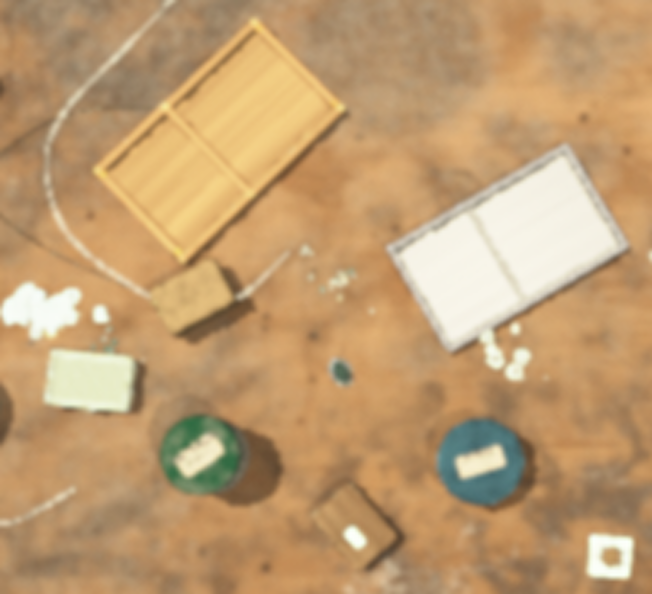

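The crop confirms the choices: brick (194,298), dap block with patch (355,526), pot (203,454), blue tin (481,461), clear box (90,380) and stone (341,372). Both trays have the smaller compartment towards the left. Next I'll turn these pixels into positions.

```bash
cat > h.py <<'E'
from cell import *
import numpy as np, cv2
from scipy.spatial.transform import Rotation as R
np.set_printoptions(precision=3,suppress=True)
def Tcam(n):
    c=get_calibration(n)
    if n=="wrist":
        s=state(); H=np.array(c["hand_eye"]); Rt=R.from_euler("xyz",s["tcp_rot"]).as_matrix()
        return c["camera_matrix"],Rt@H[:3,:3],Rt@H[:3,3]+s["eef_pos"]
    return c["camera_matrix"],R.from_euler("xyz",c["orientation"]).as_matrix(),np.array(c["position"])
def pix(T,uv,z):
    K,Rm,p=T; uv=np.atleast_2d(uv).astype(float)
    r=np.c_[(uv[:,0]-K[0,2])/K[0,0],-(uv[:,1]-K[1,2])/K[1,1],-np.ones(len(uv))]@Rm.T
    return (p+r*((z-p[2])/r[:,2])[:,None])
E
python3 - <<'E'
from h import *
T=Tcam("top"); d=np.load("pics/top0.npy")
f=lambda a:np.array(a)/2.9+[165,140]-0.3
def dep(u):
    K,Rm,p=T; z=d[int(round(u[1])),int(round(u[0]))]; r=np.array([(u[0]-K[0,2])/K[0,0],-(u[1]-K[1,2])/K[1,1],-1])*z
    return Rm@r+p
items=dict(wood=([(255,20),(345,107),(183,262),(97,170)],9),wdiv=([(165,105),(252,192)],9),steel=([(567,147),(628,247),(450,351),(388,248)],10),sdiv=([(472,210),(522,303)],9),
brick=([(152,295),(208,262),(236,295),(180,333)],25),dap=([(348,485),(312,517),(365,567),(398,535)],20),pot=([(203,454)],48),tin=([(481,461)],24),box=([(48,350),(136,354),(132,411),(45,406)],17),stone=([(341,372)],5))
for n,(q,z) in items.items():
    u=f(q);P=pix(T,u,z)[:,:2];m=u.mean(0)
    print(n,"c",P.mean(0),"dep",dep(m)); 
    if len(q)>2:
        print("  ",P.tolist() and np.round(P).tolist()); e=np.diff(np.r_[P,P[:1]],axis=0);print("  len",np.linalg.norm(e,axis=1),"ang",np.degrees(np.arctan2(e[:,1],e[:,0])))
E
```

```text
wood c [ 609.988 -217.191] dep [ 610.223 -216.521    6.262]
   [[695.0, -241.0], [632.0, -304.0], [524.0, -192.0], [589.0, -132.0]]
  len [ 89.056 154.986  88.638 151.74 ] ang [-134.976  134.075   42.93   -45.766]
wdiv c [ 603.559 -208.957] dep [ 603.62  -208.938    8.261]
steel c [ 531.707 -415.883] dep [ 532.411 -415.997    3.879]
   [[602.0, -457.0], [532.0, -498.0], [461.0, -375.0], [532.0, -333.0]]
  len [ 81.163 141.448  82.699 142.171] ang [-150.04   119.87    30.454  -60.747]
sdiv c [ 526.059 -407.923] dep [ 526.273 -408.061    6.814]
brick c [ 498.346 -203.215] dep [ 498.391 -203.087   24.376]
   [[499.0, -175.0], [522.0, -212.0], [499.0, -231.0], [474.0, -194.0]]
  len [43.536 29.604 45.196 32.222] ang [ -59.488 -139.832  124.138   36.563]
dap c [ 344.223 -311.534] dep [ 343.918 -311.106   13.575]
   [[371.0, -306.0], [350.0, -282.0], [317.0, -318.0], [338.0, -340.0]]
  len [31.803 48.278 30.218 46.94 ] ang [ 131.128 -133.235  -46.58    44.955]
pot c [ 392.291 -214.552] dep [ 392.293 -214.52    47.823]
tin c [ 386.385 -395.13 ] dep [ 386.394 -395.162   22.422]
box c [ 442.891 -132.272] dep [ 442.857 -132.244   16.862]
   [[464.0, -103.0], [460.0, -163.0], [422.0, -161.0], [426.0, -102.0]]
  len [59.733 38.517 58.847 37.852] ang [-93.115 176.908  86.227  -1.744]
stone c [ 447.778 -300.567] dep [ 447.565 -300.81     8.012]
```

```bash
python3 - <<'E'
from h import *
T=None
def cloud(n):
    K,Rm,p=Tcam(n);d=np.load(f"pics/{n}0.npy");v,u=np.mgrid[:480,:640]
    P=np.stack([(u-K[0,2])/K[0,0]*d,-(v-K[1,2])/K[1,1]*d,-d],-1)@Rm.T+p
    P[d==0]=np.nan;return P
for n in("scene","top"):
    P=cloud(n).reshape(-1,3)
    print(n)
    for y0 in range(-500,650,50):
        print(y0,end=": ")
        for x0 in range(150,800,50):
            m=(P[:,0]>=x0)&(P[:,0]<x0+50)&(P[:,1]>=y0)&(P[:,1]<y0+50)&(P[:,2]<900)
            print(f"{P[m,2].max():.0f}" if m.any() else "-",end=" ")
        print()
P=cloud("top")
for nm,(r0,r1,c0,c1),zl in(("brick",(225,262,212,250),(22,28)),("dap",(302,338,270,306),(9,18)),("dap5",(302,338,270,306),(5,30)),("pot",(280,315,215,255),(44,52)),("tin",(280,320,312,352),(17,28))):
    Q=P[r0:r1,c0:c1].reshape(-1,3);Q=Q[(Q[:,2]>zl[0])&(Q[:,2]<zl[1])]
    (c,s,a)=cv2.minAreaRect(Q[:,:2].astype(np.float32));print(nm,len(Q),c,s,a,"z",np.percentile(Q[:,2],[5,50,95]))
E
```

```text
scene
-500: - -749 8 9 4 5 6 15 13 6 6 191 232 
-450: - -749 6 6 27 25 15 12 15 5 5 190 235 
-400: - - 6 6 30 27 14 13 14 8 6 28 40 
-350: - - 5 19 18 9 11 14 5 13 5 28 38 
-300: - - 8 19 17 10 8 650 13 13 11 6 7 
-250: - - 6 5 52 51 27 660 13 11 14 5 6 
-200: - - 6 7 52 50 715 490 481 15 12 9 4 
-150: - - 5 6 12 23 723 715 501 10 10 5 108 
-100: - - 6 6 24 27 721 720 546 10 4 4 137 
-50: - - 7 6 26 28 718 721 754 5 35 5 13 
0: - - 5 8 5 5 6 722 756 172 206 106 525 
50: - - 6 4 5 5 8 722 720 201 234 138 5 
100: - - 5 43 44 40 7 721 22 187 188 88 17 
150: - - - 41 42 38 8 5 23 23 17 18 19 
200: - - - - - 11 11 6 20 22 18 18 18 
250: - - - - - - - 4 35 35 16 18 15 
300: - - - - - - - - 38 35 5 5 1 
350: - - - - - - - - - - 2 - - 
400: - - - - - - - - - - - - - 
450: - - - - - - - - - - - - - 
500: - - - - - - - - - - - - - 
550: - - - - - - - - - - - - - 
600: - - - - - - - - - - - - - 
top
-500: -752 - 4 9 6 4 5 14 15 12 5 190 234 
-450: -752 - 5 6 28 26 14 13 14 4 5 190 234 
-400: -753 - 6 5 28 26 13 14 13 6 6 30 40 
-350: -741 - 5 19 18 10 8 13 5 12 5 28 41 
-300: -749 - 5 18 17 8 8
[... 678 characters left out ...]
 - 
600: -567 - - - - - - - - - - - - 
brick 412 (498.24298095703125, -202.11598205566406) (34.251949310302734, 49.472652435302734) 28.8814697265625 z [22.581 24.726 27.144]
dap 475 (343.60540771484375, -310.30059814453125) (49.873497009277344, 36.362022399902344) 41.1845817565918 z [11.296 14.375 16.822]
dap5 484 (352.9208068847656, -321.0133056640625) (49.78483200073242, 64.86444091796875) 40.913429260253906 z [11.026 14.373 16.883]
pot 591 (391.82550048828125, -212.87181091308594) (49.69166946411133, 51.21165084838867) 44.73640441894531 z [45.446 47.913 50.555]
tin 710 (385.867431640625, -395.037841796875) (55.796058654785156, 55.917625427246094) 44.68320846557617 z [20.552 23.33  26.029]
```

```bash
python3 - <<'E'
from h import *
for n in("scene","top"):
    K,Rm,p=Tcam(n);d=np.load(f"pics/{n}0.npy");v,u=np.mgrid[:480,:640]
    P=np.stack([(u-K[0,2])/K[0,0]*d,-(v-K[1,2])/K[1,1]*d,-d],-1)@Rm.T+p
    m=(d>0)&(P[...,2]>120)&(P[...,0]<950)&(P[...,0]>150)
    print(n)
    for b in range(0,640,20):
        for a in range(0,480,20):
            mm=m[a:a+20,b:b+20]
            if mm.sum()>25: 
                q=P[a:a+20,b:b+20][mm]; print((b,a),np.round(np.median(q,0)).astype(int).tolist(),end=" ")
    print()
E
```

```text
scene
(0, 0) [898, -139, 584] (0, 20) [898, -126, 557] (0, 40) [899, -111, 529] (0, 60) [898, -94, 503] (0, 80) [542, 94, 716] (0, 100) [898, -66, 439] (0, 120) [898, -50, 414] (0, 140) [773, 19, 466] (0, 160) [897, -6, 352] (0, 180) [898, 2, 305] (0, 200) [898, 20, 268] (0, 220) [898, 39, 231] (0, 240) [899, 59, 191] (0, 260) [898, 80, 150] (0, 280) [898, 103, 127] (20, 0) [898, -171, 569] (20, 20) [898, -158, 541] (20, 40) [898, -144, 512] (20, 60) [546, 59, 713] (20, 80) [897, -100, 451] (20, 100) [898, -99, 418] (20, 120) [898, -83, 384] (20, 140) [898, -66, 350] (20, 160) [897, -49, 323] (20, 180) [774, 19, 379] (20, 200) [898, -5, 245] (20, 220) [898, 7, 198] (20, 240) [898, 27, 157] (20, 260) [898, 50, 130] (40, 0) [897, -195, 562] (40, 20) [898, -193, 524] (40, 40) [898, -179, 493] (40, 60) [531, 54, 716] (40, 80) [898, -149, 429] (40, 100) [898, -134, 395] (40, 120) [898, -118, 360] (40, 140) [898, -101, 324] (40, 160) [898, -84, 286] (40, 180) [898, -66, 247] (40, 200) [897, -47, 218] (40, 220) [776, 18, 276] (40, 240) [897, 1, 138] (60, 0) [898, -243, 542] (60, 20) [567, -
[... 6437 characters left out ...]
210] (440, 60) [765, -595, 187] (440, 80) [730, -595, 186] (440, 100) [724, -603, 149] (460, 0) [833, -611, 252] (460, 20) [799, -610, 247] (460, 40) [786, -620, 212] (460, 60) [765, -628, 186] (460, 80) [730, -629, 185] (460, 100) [723, -639, 149] (480, 0) [823, -639, 259] (480, 20) [798, -643, 249] (480, 40) [785, -653, 217] (480, 60) [764, -662, 187] (480, 80) [729, -662, 185] (480, 100) [725, -672, 148] (500, 0) [850, -687, 236] (500, 20) [806, -678, 237] (500, 40) [783, -682, 223] (500, 60) [764, -684, 187] (500, 80) [733, -684, 186] (520, 0) [880, -741, 173] (540, 0) [880, -775, 173] (560, 0) [880, -811, 172] (580, 0) [880, -845, 171] (600, 0) [880, -880, 170] (620, 0) [880, -914, 172]
```

```bash
cat > plan.py <<'E'
# plan(start(x,y,z,yawdeg), waypoints) -> one target row per call, normalised tool shift/turn
import numpy as np
def row(a,b):
    d=np.subtract(b[:3],a[:3]); p=np.radians(a[3])
    x=np.array([np.cos(p),np.sin(p),0]); y=np.array([np.sin(p),-np.cos(p),0])
    dy=(b[3]-a[3]+180)%360-180
    return np.array([d@x,d@y,-d[2]])/150, -dy/360, max(np.linalg.norm(d)/41.7,abs(dy)/7.16)
def plan(a,wps):
    a=np.array(a,float)
    for w in wps:
        w=np.array(w,float)
        while True:
            d=w-a; k=1.
            s,t,n=row(a,w); m=max(np.abs(s).max(),n/9)
            if m>1:k=1/np.ceil(m)
            b=a+d*k; s,t,n=row(a,b)
            s=np.round(s,3); t=round(t,4)
            # commanded pose after rounding
            p=np.radians(a[3]); v=s*150
            a=np.array([a[0]+v[0]*np.cos(p)+v[1]*np.sin(p),a[1]+v[0]*np.sin(p)-v[1]*np.cos(p),a[2]-v[2],a[3]-t*360])
            print(s.tolist(),t,"rows>=%.1f"%n,"->",np.round(a,1).tolist())
            if k==1: break
    return a
E
python3 - <<'E'
from plan import *
plan([178.6,598.9,404.8,163.4],[[330,470,330,115],[400,230,270,75],[410,0,270,45],[400,-190,270,45],[344,-310.8,270,45]])
E
```

```text
[-0.606, -0.268, 0.249] 0.0672 rows>=3.4 -> [254.2, 534.4, 367.4, 139.2]
[-0.663, 0.005, 0.25] 0.0672 rows>=3.4 -> [330.0, 470.0, 330.0, 115.0]
[-0.824, -0.127, 0.2] 0.0556 rows>=3.1 -> [365.0, 349.9, 300.0, 95.0]
[-0.817, 0.163, 0.2] 0.0556 rows>=3.1 -> [400.1, 230.0, 270.0, 75.0]
[-0.732, 0.231, -0.0] 0.0416 rows>=2.8 -> [405.1, 115.0, 270.0, 60.0]
[-0.647, 0.412, -0.0] 0.0417 rows>=2.8 -> [410.1, 0.0, 270.0, 45.0]
[-0.943, 0.848, -0.0] -0.0 rows>=4.6 -> [400.0, -190.0, 270.0, 45.0]
[-0.834, 0.306, -0.0] -0.0 rows>=3.2 -> [344.0, -310.9, 270.0, 45.0]
```

Call:
arm_command:
  rows:
    - [[-0.606,-0.268,0.249,0,0,0.0672,1],[-0.606,-0.268,0.249,0,0,0.0672,1],[-0.606,-0.268,0.249,0,0,0.0672,1],[-0.606,-0.268,0.249,0,0,0.0672,1],[-0.606,-0.268,0.249,0,0,0.0672,1]]

```text
t: 0.57
eef_pos: [255.3, 533.7, 366.8]
tcp_rot: [-3.14, 0.0, 2.425]
ft_force: [0.6, 0.7, 0.0]
opening: 1.003
grip_force: 0.0
```

Call:
arm_command:
  rows:
    - [[-0.663,0.005,0.25,0,0,0.0672,1],[-0.663,0.005,0.25,0,0,0.0672,1],[-0.663,0.005,0.25,0,0,0.0672,1],[-0.663,0.005,0.25,0,0,0.0672,1],[-0.663,0.005,0.25,0,0,0.0672,1]]

```text
t: 0.98
eef_pos: [330.6, 469.8, 329.6]
tcp_rot: [-3.141, 0.0, 2.006]
ft_force: [0.1, 0.5, 1.1]
opening: 0.996
grip_force: 0.0
```

```bash
python3 - <<'E'
from cell import *
import json
s=state();print(s)
open("kin.txt","a").write(json.dumps([list(s["joints"]),list(s["eef_pos"])])+"\n")
E
```

```text
{'t': 0.9833, 'joints': array([8.42617527e-01, 5.06776555e-01, 1.76633589e+00, 1.35362506e-04,
       8.69028467e-01, 4.07467418e-01]), 'qvel': array([ 0.03239322, -0.00946905, -0.01249696,  0.00279226,  0.00521183,
       -0.09221758]), 'tau': array([-1.82399914e+00, -5.69756949e+01, -2.08237302e+01, -1.52307824e-02,
       -8.25660001e-02,  1.03130903e+00]), 'eef_pos': array([330.58700753, 469.79587465, 329.58009231]), 'tcp_rot': array([-3.14104833e+00,  1.22398428e-04,  2.00585906e+00]), 'ft_force': array([0.11524047, 0.48894365, 1.10196312]), 'moment': array([-0.11648249, -0.00420648,  0.01276953]), 'grip_force': 0.0, 'opening': 0.9962464883681609}
```

Tracking is good, so I'll continue.

Call:
arm_command:
  rows:
    - [[-0.824,-0.127,0.2,0,0,0.0556,1],[-0.824,-0.127,0.2,0,0,0.0556,1],[-0.824,-0.127,0.2,0,0,0.0556,1],[-0.824,-0.127,0.2,0,0,0.0556,1]]

```text
t: 1.32
eef_pos: [365.0, 346.6, 299.0]
tcp_rot: [-3.14, 0.002, 1.655]
ft_force: [0.5, -0.2, 0.5]
opening: 1.0
grip_force: 0.0
```

Call:
arm_command:
  rows:
    - [[-0.817,0.163,0.2,0,0,0.0556,1],[-0.817,0.163,0.2,0,0,0.0556,1],[-0.817,0.163,0.2,0,0,0.0556,1],[-0.817,0.163,0.2,0,0,0.0556,1],[-0.817,0.163,0.2,0,0,0.0556,1]]

```text
t: 1.73
eef_pos: [400.5, 229.3, 269.9]
tcp_rot: [-3.142, -0.0, 1.31]
ft_force: [0.2, 0.9, 0.7]
opening: 1.0
grip_force: 0.0
```

```bash
cat > fit.py <<'E'
from cell import *
import json,numpy as np
np.set_printoptions(precision=2,suppress=True)
s=state()
open("kin.txt","a").write(json.dumps([list(s["joints"]),list(s["eef_pos"])])+"\n")
D=[json.loads(l) for l in open("kin.txt")]+[[[1.1754,.4915,1.5595,0,1.0917,-.1056],[178.55,598.91,404.18]]]
A=[];b=[]
for j,p in D:
    A.append([1,0,np.sin(j[1]),np.sin(j[1]+j[2])]);b.append(np.hypot(p[0],p[1]))
    A.append([0,1,np.cos(j[1]),np.cos(j[1]+j[2])]);b.append(p[2])
k,res,rk,sv=np.linalg.lstsq(A,b,rcond=None);print("a,h-d,L1,L2",k,np.array(A)@k-b,sv)
def ik(r,z):
    from scipy.optimize import fsolve
    q=fsolve(lambda q:[k[0]+k[2]*np.sin(q[0])+k[3]*np.sin(q[0]+q[1])-r,k[1]+k[2]*np.cos(q[0])+k[3]*np.cos(q[0]+q[1])-z],[.4,1.7])
    return q,(k[0]+k[2]*np.sin(q[0]),k[1]+k[2]*np.cos(q[0]))
for r,z in((410,270),(464,200),(609,205),(676,205),(676,290),(609,290)):
    q,e=ik(r,z);print((r,z),"q",q,"elbow r, z-d",e,"line z-d at r=540",e[1]+(540-e[0])/(r-e[0])*(z-e[1]))
E
python3 fit.py
```

```text
a,h-d,L1,L2 [-191.32 -243.92  952.79  404.12] [ 5.16 -1.52  3.03 -3.7  -8.19  5.22] [2.58 2.3  0.26 0.02]
(410, 270) q [0.43 2.19] elbow r, z-d (np.float64(209.0977282024082), np.float64(620.6493531456848)) line z-d at r=540 43.101540858307885
(464, 200) q [0.55 2.19] elbow r, z-d (np.float64(302.9444005356752), np.float64(570.645093817499)) line z-d at r=540 25.097499100802224
(609, 205) q [0.63 1.87] elbow r, z-d (np.float64(366.6564674327126), np.float64(528.3980579676786)) line z-d at r=540 297.0778275507482
(676, 205) q [0.67 1.72] elbow r, z-d (np.float64(401.7299378088795), np.float64(501.8040172534621)) line z-d at r=540 352.17372367948394
(676, 290) q [0.61 1.61] elbow r, z-d (np.float64(355.5866541424076), np.float64(536.2762259563337)) line z-d at r=540 394.5323709610635
(609, 290) q [0.56 1.76] elbow r, z-d (np.float64(312.60039950818543), np.float64(564.7070594355756)) line z-d at r=540 353.9501101540053
```

```bash
sed -i 's/b.append(np.hypot(p\[0\],p\[1\]))/b.append(np.sqrt(p[0]**2+p[1]**2-o**2));off=np.hypot(p[0],p[1])*np.sin(np.arctan2(p[1],p[0])-j[0]);print("off",off)/; s/^A=\[\]/o=65.8;A=[]/' fit.py; sed -i 's/lstsq(A,b/lstsq(np.array(A)[:, :],b/' fit.py; sed -i '2i\open("kin.txt","a").close()' fit.py; python3 fit.py
```

```text
off 65.90845269358246
off 65.91093297435481
off 65.91093297435481
off 65.91074748366057
a,h-d,L1,L2 [-244.1  -334.24 1055.73  403.76] [ 5.85 -1.61  1.69 -2.1   1.69 -2.1  -9.24  5.81] [3.02 2.6  0.31 0.02]
(410, 270) q [0.44 2.18] elbow r, z-d (np.float64(208.17816750221985), np.float64(619.700620218709)) line z-d at r=540 44.74646788309087
(464, 200) q [0.54 2.18] elbow r, z-d (np.float64(301.4592586116306), np.float64(569.5985433451576)) line z-d at r=540 27.18493188660989
(609, 205) q [0.62 1.88] elbow r, z-d (np.float64(365.9321423725464), np.float64(527.398189265852)) line z-d at r=540 296.5196080488729
(676, 205) q [0.66 1.74] elbow r, z-d (np.float64(401.4914690471236), np.float64(501.0872207413188)) line z-d at r=540 351.6907490307904
(676, 290) q [0.6  1.62] elbow r, z-d (np.float64(355.0617307180222), np.float64(534.9922512329641)) line z-d at r=540 393.8173049360123
(609, 290) q [0.55 1.76] elbow r, z-d (np.float64(311.7837405506882), np.float64(563.2856947828486)) line z-d at r=540 353.4444191409806
```

Call:
arm_command:
  rows:
    - [[-0.732,0.231,0,0,0,0.0416,1],[-0.732,0.231,0,0,0,0.0416,1],[-0.732,0.231,0,0,0,0.0416,1],[-0.732,0.231,0,0,0,0.0416,1]]

```text
t: 2.07
eef_pos: [405.3, 113.2, 270.4]
tcp_rot: [3.141, -0.0, 1.049]
ft_force: [-0.5, 1.6, 0.7]
opening: 1.0
grip_force: 0.0
```

Call:
arm_command:
  rows:
    - [[-0.647,0.412,0,0,0,0.0417,1],[-0.647,0.412,0,0,0,0.0417,1],[-0.647,0.412,0,0,0,0.0417,1],[-0.647,0.412,0,0,0,0.0417,1],[-0.647,0.412,0,0,0,0.0417,1],[-0.647,0.412,0,0,0,0.0417,1]]

```text
t: 2.57
eef_pos: [410.4, 1.4, 270.2]
tcp_rot: [3.141, -0.001, 0.789]
ft_force: [-0.7, 0.3, 0.1]
opening: 1.001
grip_force: 0.0
```

```bash
cat > fit.py <<'E'
from cell import *
import json,numpy as np
from scipy.optimize import fsolve
np.set_printoptions(precision=2,suppress=True)
s=state();print(s["t"],s["eef_pos"],s["tcp_rot"],s["joints"])
open("kin.txt","a").write(json.dumps([list(s["joints"]),list(s["eef_pos"])])+"\n")
D=[json.loads(l) for l in open("kin.txt")]+[[[1.1754,.4915,1.5595,0,1.0917,-.1056],[178.55,598.91,404.18]]]
A=[];b=[]
for j,p in D:
    q,w=j[1],j[1]+j[2];S,C=np.sin,np.cos
    A+=[[0,S(q),C(q),S(w),C(w)],[1,C(q),-S(q),C(w),-S(w)]]
    b+=[np.sqrt(p[0]**2+p[1]**2-65.9**2),p[2]]
k=np.linalg.lstsq(np.array(A),b,rcond=1e-9)[0];print("h-d,A,B,C,D",k,"resid",np.abs(np.array(A)@k-b).max())
def el(q): return k[1]*np.sin(q)+k[2]*np.cos(q),k[0]+k[1]*np.cos(q)-k[2]*np.sin(q)
def fk(v):
    e=el(v[0]);w=v[0]+v[1]
    return [e[0]+k[3]*np.sin(w)+k[4]*np.cos(w),e[1]+k[3]*np.cos(w)-k[4]*np.sin(w)]
for r,z in((464,200),(609,205),(676,205),(676,240),(609,240),(647,205)):
    r2=np.sqrt(r*r-65.9**2);v=fsolve(lambda v:np.subtract(fk(v),[r2,z]),[.4,1.7]);e=el(v[0])
    print((r,z),"q",v,"elbow r,z-d",np.array(e),"line z-d at r=540",e[1]+(540-e[0])/(r2-e[0])*(z-e[1]))
E
python3 fit.py
```

```text
2.5667 [410.37   1.45 270.18] [ 3.14 -0.    0.79] [-0.16  0.42  2.21  0.    0.51  0.62]
h-d,A,B,C,D [115.74 585.98   0.4  410.92  43.02] resid 0.011177246388797357
(464, 200) q [0.61 2.12] elbow r,z-d [337.46 594.8 ] line z-d at r=540 -61.507871640088865
(609, 205) q [0.72 1.76] elbow r,z-d [387.02 555.72] line z-d at r=540 310.06221469044186
(676, 205) q [0.79 1.58] elbow r,z-d [415.86 528.57] line z-d at r=540 372.2287853714254
(676, 240) q [0.74 1.56] elbow r,z-d [396.5  547.21] line z-d at r=540 387.64144833311093
(609, 240) q [0.67 1.74] elbow r,z-d [363.77 575.13] line z-d at r=540 330.73328437752275
(647, 205) q [0.76 1.66] elbow r,z-d [403.17 540.98] line z-d at r=540 349.7980648358904
```

```bash
cat > armgeo.py <<'E'
from h import *
import sys
tag=sys.argv[1]
s=state();a=s["joints"][0];u=np.array([np.cos(a),np.sin(a),0]);w=np.array([-np.sin(a),np.cos(a),0]);z=np.array([0,0,1])
allp=[]
for n in("scene","top"):
    K,Rm,p=Tcam(n);img,d=read_camera(n);cv2.imwrite(f"pics/{n}_{tag}.png",img[:,:,::-1]);d0=np.load(f"pics/{n}0.npy");v,uu=np.mgrid[:480,:640]
    m=(d>0)&((d0-d>25)|(d0==0)); P=np.stack([(uu-K[0,2])/K[0,0]*d,-(v-K[1,2])/K[1,1]*d,-d],-1)@Rm.T+p
    allp.append(P[m]); print(n,m.sum())
P=np.concatenate(allp); Q=np.c_[P@u,P@w,P[:,2]]; np.save(f"pics/arm_{tag}.npy",Q)
print("tcp r,lat,z",s["eef_pos"]@u,s["eef_pos"]@w,s["eef_pos"][2])
for z0 in range(0,1000,50):
    q=Q[(Q[:,2]>=z0)&(Q[:,2]<z0+50)]
    if len(q)>30: print(z0,len(q),"r",np.percentile(q[:,0],[2,98]),"lat",np.percentile(q[:,1],[2,98]))
E
python3 armgeo.py a; python3 - <<'E'
import cv2,numpy as np
a=cv2.imread("pics/scene_a.png");b=cv2.imread("pics/top_a.png")
cv2.imwrite("pics/ab.png",cv2.resize(np.hstack([a,b]),(800,300)))
E
```

```text
scene 86957
top 11897
tcp r,lat,z 405.03991412412415 65.91854517947814 270.1805516333381
0 614 r [  86.247 1023.118] lat [-1459.813   356.18 ]
50 169 r [ 356.632 1029.77 ] lat [-987.416  216.024]
100 112 r [ 355.169 1028.547] lat [-1397.886   253.299]
150 1562 r [320.826 922.578] lat [-460.281   87.783]
200 1927 r [-64.396 885.796] lat [-268.423   86.992]
250 1256 r [-40.804 894.008] lat [-112.9      5.579]
300 765 r [361.044 887.854] lat [-2.176  5.64 ]
350 3682 r [342.029 448.895] lat [-1.797 74.715]
400 2958 r [319.463 428.554] lat [ 3.146 18.913]
450 820 r [160.532 685.548] lat [  2.702 251.427]
500 684 r [135.984 673.248] lat [ 40.179 251.708]
550 2375 r [ 95.302 236.607] lat [143.852 251.701]
600 8078 r [103.188 240.058] lat [146.246 251.591]
650 10089 r [119.727 247.058] lat [147.061 252.071]
700 16889 r [146.743 264.724] lat [  9.282 255.418]
750 45751 r [182.41  272.809] lat [  1.145 253.769]
```

View pics/ab.png

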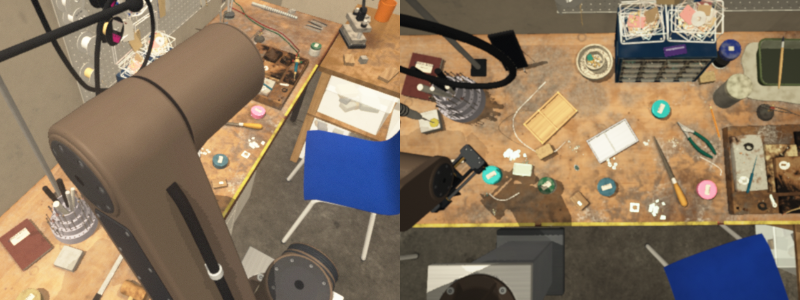

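```bash
python3 - <<'E'
import numpy as np
from scipy.optimize import least_squares
Q=np.load("pics/arm_a.npy")
for l0,l1 in((10,60),(60,120),(160,240)):
    q=Q[(Q[:,1]>l0)&(Q[:,1]<l1)&(Q[:,2]>700)&(Q[:,0]<330)&(Q[:,0]>100)]
    f=lambda p:np.hypot(q[:,0]-p[0],q[:,2]-p[1])-p[2]
    s=least_squares(f,[239,740,60],loss="soft_l1");print(l0,len(q),s.x,np.abs(s.fun).mean(),q[:,2].max(),np.percentile(q[:,0],[1,99]))
E
```

```text
10 6676 [240.44593658 731.28714743  59.9410668 ] 0.4026979009011235 792.6976241398002 [180.29018619 273.91821544]
60 9740 [240.47683145 731.24434866  59.94098259] 0.40485967651815574 792.5735657838878 [180.31790298 274.09638279]
160 25662 [249.41621416 710.46055593  83.20983669] 2.6755142802074205 795.4524686007458 [144.82647417 273.79415561]
```

```bash
python3 - <<'E'
from plan import *
a=plan([410.1,0,270,45],[[400,-190,270,45],[344,-310.8,270,45],[344,-310.8,198,45]])
plan(a,[[344,-310.8,270,45],[440,-235,270,45],[580,-186.4,240,44.5],[580,-186.4,202,44.5]])
E
```

```text
[-0.943, 0.848, -0.0] -0.0 rows>=4.6 -> [400.0, -190.0, 270.0, 45.0]
[-0.834, 0.306, -0.0] -0.0 rows>=3.2 -> [344.0, -310.9, 270.0, 45.0]
[0.0, -0.0, 0.48] -0.0 rows>=1.7 -> [344.0, -310.9, 198.0, 45.0]
[0.0, -0.0, -0.48] -0.0 rows>=1.7 -> [344.0, -310.9, 270.0, 45.0]
[0.81, 0.095, -0.0] -0.0 rows>=2.9 -> [440.0, -235.0, 270.0, 45.0]
[0.889, 0.431, 0.2] 0.0014 rows>=3.6 -> [580.0, -186.5, 240.0, 44.5]
[0.0, -0.0, 0.253] -0.0 rows>=0.9 -> [580.0, -186.5, 202.0, 44.5]
```

Call:
arm_command:
  rows:
    - [[-0.943,0.848,0,0,0,0,0.5],[-0.943,0.848,0,0,0,0,0.5],[-0.943,0.848,0,0,0,0,0.5],[-0.943,0.848,0,0,0,0,0.5],[-0.943,0.848,0,0,0,0,0.5],[-0.943,0.848,0,0,0,0,0.5]]

```text
t: 3.17
eef_pos: [400.6, -192.4, 269.9]
tcp_rot: [3.14, -0.0, 0.785]
ft_force: [-0.6, 0.2, -0.1]
opening: 0.753
grip_force: 0.0
```

Call:
arm_command:
  rows:
    - [[-0.834,0.306,0,0,0,0,0.5],[-0.834,0.306,0,0,0,0,0.5],[-0.834,0.306,0,0,0,0,0.5],[-0.834,0.306,0,0,0,0,0.5],[-0.834,0.306,0,0,0,0,0.5],[-0.834,0.306,0,0,0,0,0.5]]

```text
t: 3.67
eef_pos: [344.4, -309.6, 269.8]
tcp_rot: [-3.141, -0.0, 0.786]
ft_force: [0.3, 0.3, -0.2]
opening: 0.747
grip_force: 0.0
```

```bash
python3 - <<'E'
from h import *
T=Tcam("wrist");s=state();print(s["eef_pos"],s["tcp_rot"],s["opening"])
p,d=read_camera("wrist");cv2.imwrite("pics/w1.png",p[:,:,::-1]);np.save("pics/w1.npy",d)
import pickle;pickle.dump(T,open("pics/w1.T","wb"))
E
```

```text
[ 344.429 -309.647  269.751] [-3.141 -0.     0.786] 0.7465347101480837
```

View pics/w1.png

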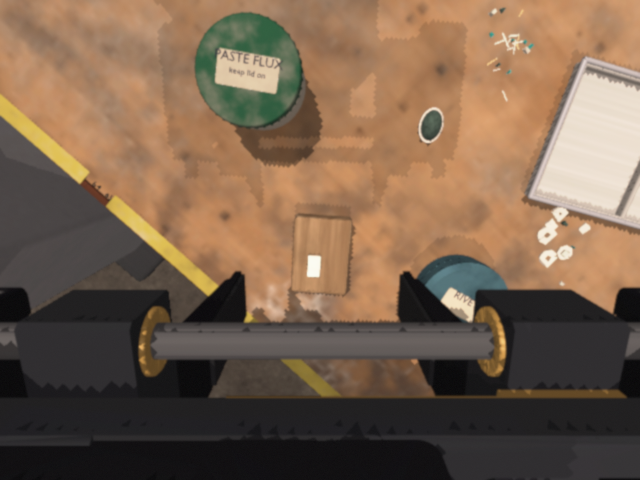

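The wrist view shows the dap block squarely between the fingers, corners about (296,213), (352,216), (348,295) and (291,292). The pot lid is at (249,70), and the tin is at lower right, clear of the finger.

```bash
python3 - <<'E'
from h import *
import pickle
T=pickle.load(open("pics/w1.T","rb"))
P=pix(T,[(296,213),(352,216),(348,295),(291,292)],14.5)[:,:2]
e=np.diff(np.r_[P,P[:1]],axis=0);print(P.mean(0),np.linalg.norm(e,axis=1),np.degrees(np.arctan2(e[:,1],e[:,0])))
print("pot",pix(T,[(249,70)],48))
E
```

```text
[ 344.022 -308.703] [34.453 51.975 36.943 51.921] [ -48.019 -136.686  131.893   40.567]
pot [[ 391.794 -211.23    48.   ]]
```

Call:
arm_command:
  rows:
    - [[0,0,0.2,0,0,0,0.5],[0,0,0.36,0,0,0,0.5],[0,0,0.44,0,0,0,0.5],[0,0,0.48,0,0,0,0.5],[0,0,0.48,0,0,0,0.5],[0,0,0.48,0,0,0,-1],[0,0,0.48,0,0,0,-1],[0,0,0.48,0,0,0,-1],[0,0,0.48,0,0,0,-1],[0,0,0.48,0,0,0,-1]]

```text
t: 4.55
eef_pos: [343.9, -310.8, 198.4]
tcp_rot: [3.141, -0.0, 0.785]
ft_force: [0.0, -0.2, -0.6]
opening: 0.457
grip_force: 0.0
```

Call:
arm_command:
  rows:
    - [[0,0,0,0,0,0,-1],[0,0,0,0,0,0,-1],[0,0,0,0,0,0,-1],[0,0,0,0,0,0,-1],[0,0,0,0,0,0,-1]]

```text
t: 4.97
eef_pos: [343.9, -310.8, 198.2]
tcp_rot: [3.141, -0.0, 0.785]
ft_force: [-0.4, 0.7, 6.3]
opening: 0.381
grip_force: 29.5
```

Call:
arm_command:
  rows:
    - [[0,0,-0.1,0,0,0,-1],[0,0,-0.25,0,0,0,-1],[0,0,-0.48,0,0,0,-1],[0,0,-0.48,0,0,0,-1]]

```text
t: 5.3
eef_pos: [344.3, -311.3, 273.9]
tcp_rot: [3.136, 0.0, 0.785]
ft_force: [0.1, -0.4, -0.2]
opening: 0.381
grip_force: 29.6
```

Call:
arm_command:
  rows:
    - [[0.27,0.03,0,0,0,0,-1],[0.54,0.063,0,0,0,0,-1],[0.81,0.095,0,0,0,0,-1],[0.81,0.095,0,0,0,0,-1]]

```text
t: 5.63
eef_pos: [443.5, -231.7, 269.7]
tcp_rot: [3.14, -0.001, 0.789]
ft_force: [-1.2, -0.2, -0.8]
opening: 0.383
grip_force: 29.6
```

Call:
arm_command:
  rows:
    - [[0.222,0.108,0.05,0,0,0.0003,-1],[0.445,0.215,0.1,0,0,0.0007,-1],[0.667,0.323,0.15,0,0,0.001,-1],[0.889,0.431,0.2,0,0,0.0014,-1],[0.889,0.431,0.2,0,0,0.0014,-1],[0.889,0.431,0.2,0,0,0.0014,-1]]

```text
t: 6.13
eef_pos: [580.6, -185.6, 238.4]
tcp_rot: [-3.14, 0.0, 0.779]
ft_force: [-0.2, -0.3, -0.9]
opening: 0.38
grip_force: 29.6
```

```bash
python3 armgeo.py b | head -4; python3 - <<'E'
from h import *
s=state();print(s["eef_pos"],s["tau"])
p,d=read_camera("wrist")
a=cv2.imread("pics/scene_b.png")
b=cv2.imread("pics/top_b.png")
cv2.imwrite("pics/b3.png",cv2.resize(np.vstack([np.hstack([a,b]),np.hstack([p[:,:,::-1],p[:,:,::-1]*0])]),(800,600)))
E
```

```text
scene 66507
top 34732
tcp r,lat,z 605.9675385902344 65.90354804204321 238.4075310613828
0 648 r [  80.173 1169.224] lat [-1291.181   525.386]
[ 579.146 -186.583  239.279] [  1.117 -64.179 -18.806   0.087  -0.024   0.017]
```

View pics/b3.png

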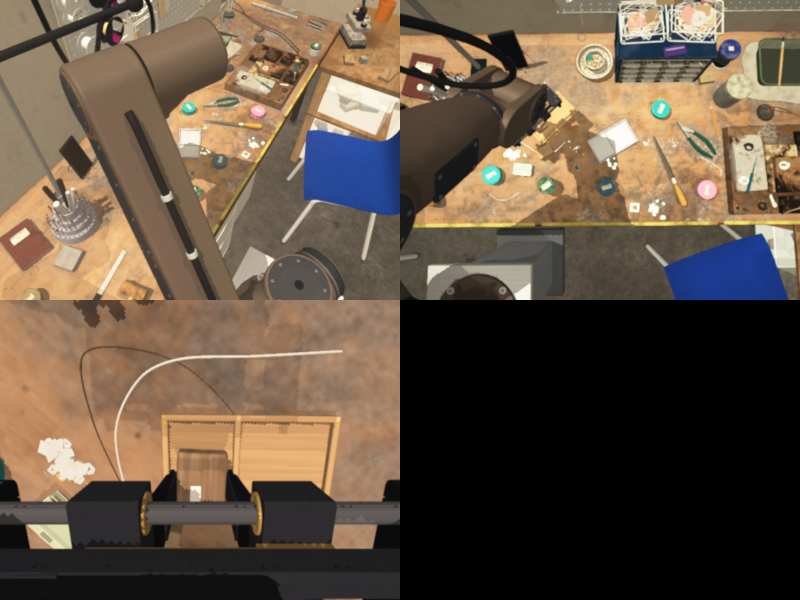

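The wrist view shows the block centred over the smaller wooden compartment, and the forearm is below the hose loop. I'll lower it and let go.

Call:
arm_command:
  rows:
    - [[0,0,0.12,0,0,0,-1],[0,0,0.2,0,0,0,-1],[0,0,0.24,0,0,0,-1],[0,0,0.255,0,0,0,-1],[0,0,0.255,0,0,0,-1],[0,0,0.255,0,0,0,-1]]

```text
t: 6.78
eef_pos: [579.7, -186.8, 201.8]
tcp_rot: [3.142, -0.0, 0.776]
ft_force: [0.9, -0.7, -1.2]
opening: 0.383
grip_force: 29.6
```

```bash
python3 -c "
from cell import *
s=state();print(s['eef_pos'],s['ft_force'],s['tau'],s['opening'])"
```

```text
[ 579.71243545 -186.76851658  201.80928646] [ 0.90078211 -0.68918204 -1.24960085] [-5.78348036e-02 -6.62119746e+01 -1.61909330e+01  4.02597059e-02
  4.44832980e-02 -2.12831978e-04] 0.38329180771539617
```

```bash
cat > plan.py <<'E'
# pose = x,y,z,yaw(deg),tilt(deg): R=Rz(yaw)Rx(pi)Ry(tilt); prints one target row (shift, turn) per call
import numpy as np
from scipy.spatial.transform import Rotation as R
def rot(p): return R.from_euler("z",p[3],degrees=True)*R.from_euler("x",180,degrees=True)*R.from_euler("y",p[4],degrees=True)
def plan(a,wps):
    a=np.array(a,float); 
    for w in wps:
        w=np.array(w,float)
        while True:
            def row(b):
                s=rot(a).inv().apply(b[:3]-a[:3])/150; t=(rot(a).inv()*rot(b)).as_rotvec()/(2*np.pi)
                return s,t,max(np.linalg.norm(s)*150/41.7,np.linalg.norm(t)*360/7.16)
            s,t,n=row(w); k=1/max(1,np.ceil(np.abs(s).max())); b=a+(w-a)*k; s,t,n=row(b)
            print(np.round(s,3).tolist(),np.round(t,4).tolist(),"rows>=%.1f"%n,"->",np.round(b,1).tolist()); a=b
            if k==1: break
    return a
E
python3 - <<'E'
from plan import *
a=plan([580,-186.5,201.5,44.5,0],[[580,-186.5,250,44.5,0],[460,-300,260,0,0],[352.2,-378.3,250,-26.4,12],[352.2,-378.3,197,-26.4,12]])
print()
plan(a,[[352.2,-378.3,250,-26.4,12],[460,-300,250,-26.4,12],[598.4,-223.3,235,-26.4,12],[598.4,-223.3,200.5,-26.4,12]])
E
```

```text
[0.0, 0.0, -0.323] [0.0, 0.0, 0.0] rows>=1.2 -> [580.0, -186.5, 250.0, 44.5, 0.0]
[-0.55, -0.011, -0.033] [0.0, -0.0, 0.0618] rows>=3.1 -> [520.0, -243.2, 255.0, 22.2, 0.0]
[-0.513, 0.199, -0.033] [0.0, -0.0, 0.0618] rows>=3.1 -> [460.0, -300.0, 260.0, 0.0, 0.0]
[-0.719, 0.522, 0.067] [-0.0077, 0.0327, 0.0731] rows>=4.0 -> [352.2, -378.3, 250.0, -26.4, 12.0]
[-0.073, -0.0, 0.346] [0.0, 0.0, 0.0] rows>=1.3 -> [352.2, -378.3, 197.0, -26.4, 12.0]

[0.073, 0.0, -0.346] [0.0, 0.0, 0.0] rows>=1.3 -> [352.2, -378.3, 250.0, -26.4, 12.0]
[0.403, -0.787, 0.086] [0.0, 0.0, 0.0] rows>=3.2 -> [460.0, -300.0, 250.0, -26.4, 12.0]
[0.565, -0.868, 0.222] [0.0, 0.0, 0.0] rows>=3.8 -> [598.4, -223.3, 235.0, -26.4, 12.0]
[-0.048, -0.0, 0.225] [0.0, 0.0, 0.0] rows>=0.8 -> [598.4, -223.3, 200.5, -26.4, 12.0]
```

Call:
arm_command:
  rows:
    - [[0,0,0,0,0,0,0.0],[0,0,0,0,0,0,0.0],[0,0,0,0,0,0,0.0],[0,0,0,0,0,0,0.0],[0,0,-0.08,0,0,0,0.0],[0,0,-0.2,0,0,0,0.0],[0,0,-0.323,0,0,0,0.0],[0,0,-0.323,0,0,0,0.0]]

```text
t: 7.45
eef_pos: [580.5, -186.6, 254.0]
tcp_rot: [3.137, -0.002, 0.777]
ft_force: [0.4, 0.2, -0.8]
opening: 0.5
grip_force: 0.0
```

Call:
arm_command:
  rows:
    - [[-0.55,-0.011,-0.033,0,0,0.0618,0.6],[-0.55,-0.011,-0.033,0,0,0.0618,0.6],[-0.55,-0.011,-0.033,0,0,0.0618,0.6],[-0.55,-0.011,-0.033,0,0,0.0618,0.6]]

```text
t: 7.78
eef_pos: [518.8, -244.3, 255.5]
tcp_rot: [3.141, -0.0, 0.38]
ft_force: [1.3, 0.1, 1.1]
opening: 0.725
grip_force: 0.0
```

Call:
arm_command:
  rows:
    - [[-0.513,0.199,-0.033,0,0,0.0618,0.6],[-0.513,0.199,-0.033,0,0,0.0618,0.6],[-0.513,0.199,-0.033,0,0,0.0618,0.6],[-0.513,0.199,-0.033,0,0,0.0618,0.6]]

```text
t: 8.12
eef_pos: [459.5, -300.6, 260.2]
tcp_rot: [3.141, -0.0, -0.005]
ft_force: [0.4, -1.0, -0.8]
opening: 0.798
grip_force: 0.0
```

Call:
arm_command:
  rows:
    - [[-0.719,0.522,0.067,-0.0077,0.0327,0.0731,0.8],[-0.719,0.522,0.067,-0.0077,0.0327,0.0731,0.8],[-0.719,0.522,0.067,-0.0077,0.0327,0.0731,0.8],[-0.719,0.522,0.067,-0.0077,0.0327,0.0731,0.8],[-0.719,0.522,0.067,-0.0077,0.0327,0.0731,0.8],[-0.719,0.522,0.067,-0.0077,0.0327,0.0731,0.8]]

```text
t: 8.62
eef_pos: [352.9, -377.7, 249.8]
tcp_rot: [3.141, -0.208, -0.454]
ft_force: [-0.5, -0.6, -0.1]
opening: 0.9
grip_force: 0.0
```

```bash
python3 - <<'E'
from h import *
import pickle
T=Tcam("wrist");s=state();print(s["eef_pos"],s["tcp_rot"],s["opening"],R.from_euler("xyz",s["tcp_rot"]).as_matrix())
p,d=read_camera("wrist");cv2.imwrite("pics/w2.png",p[:,:,::-1])
pickle.dump(T,open("pics/w2.T","wb"))
t,dt=read_camera("top")
q=t[140:345,165:390,::-1]
cv2.imwrite("pics/w2t.png",np.hstack([cv2.resize(p[:,:,::-1],(480,360)),cv2.resize(q,(320,360))]))
E
```

```text
[ 352.863 -377.742  249.832] [ 3.141 -0.208 -0.454] 0.9001377612292832 [[ 0.879 -0.439  0.185]
 [-0.429 -0.898 -0.091]
 [ 0.207  0.001 -0.978]]
```

View pics/w2t.png

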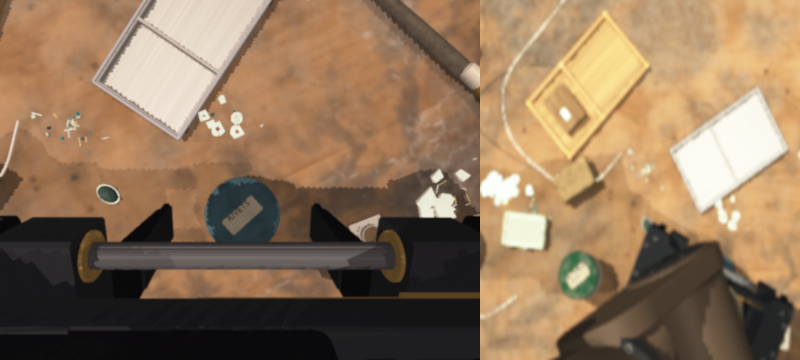

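The top crop shows the dap block sitting inside its compartment. The wrist view has the tin (242,210) centred between the fingers, so I'll descend, grip and lift.

Call:
arm_command:
  rows:
    - [[-0.03,0,0.14,0,0,0,0.8],[-0.053,0,0.25,0,0,0,0.8],[-0.068,0,0.32,0,0,0,0.8],[-0.073,0,0.346,0,0,0,0.8],[-0.073,0,0.346,0,0,0,0.8],[-0.073,0,0.346,0,0,0,-1],[-0.073,0,0.346,0,0,0,-1],[-0.073,0,0.346,0,0,0,-1],[-0.073,0,0.346,0,0,0,-1],[-0.073,0,0.346,0,0,0,-1]]

```text
t: 9.55
eef_pos: [352.2, -378.2, 197.3]
tcp_rot: [3.141, -0.21, -0.461]
ft_force: [0.1, 0.1, 0.4]
opening: 0.604
grip_force: 0.6
```

Call:
arm_command:
  rows:
    - [[0,0,0,0,0,0,-1],[0,0,0,0,0,0,-1],[0,0,0,0,0,0,-1],[0,0,0,0,0,0,-1],[0,0,0,0,0,0,-1]]

```text
t: 9.97
eef_pos: [352.2, -378.2, 197.2]
tcp_rot: [3.141, -0.21, -0.461]
ft_force: [0.1, 2.4, 6.3]
opening: 0.596
grip_force: 30.0
```

Call:
arm_command:
  rows:
    - [[0.02,0,-0.1,0,0,0,-1],[0.05,0,-0.23,0,0,0,-1],[0.073,0,-0.346,0,0,0,-1],[0.073,0,-0.346,0,0,0,-1],[0.073,0,-0.346,0,0,0,-1]]

```text
t: 10.38
eef_pos: [352.0, -378.1, 250.3]
tcp_rot: [3.141, -0.211, -0.461]
ft_force: [-0.1, 0.0, -1.7]
opening: 0.59
grip_force: 30.0
```

```bash
python3 - <<'E'
from h import *
p,d=read_camera("wrist");s,ds=read_camera("top")
cv2.imwrite("pics/w3.png",cv2.resize(p[150:400,150:490,::-1],None,fx=2,fy=2))
E
```

```text
(no output)
```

View pics/w3.png

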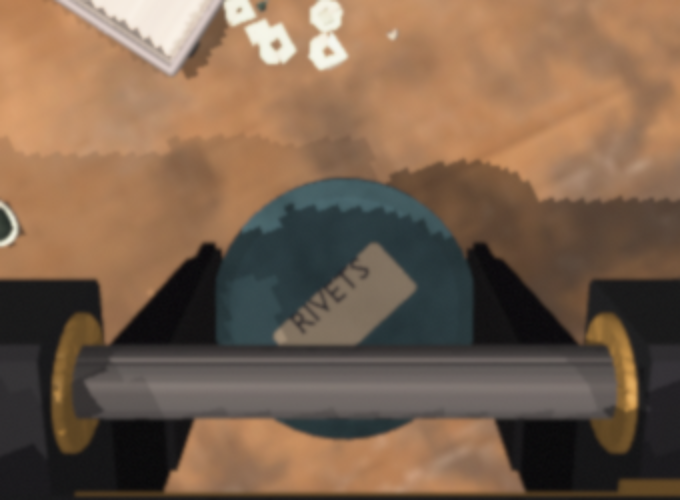

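The tin is held between the fingers, label (345,290) up. I'll check its tilt from the wrist depth.

```bash
cat > topfit.py <<'E'
from h import *
def fit(box,lo,hi,n="wrist"):
    K,Rm,p=Tcam(n);img,d=read_camera(n);v,u=np.mgrid[:480,:640]
    P=np.stack([(u-K[0,2])/K[0,0]*d,-(v-K[1,2])/K[1,1]*d,-d],-1)@Rm.T+p
    r0,r1,c0,c1=box;Q=P[r0:r1,c0:c1].reshape(-1,3);Q=Q[(Q[:,2]>lo)&(Q[:,2]<hi)]
    for _ in range(3):
        c=np.median(Q,0);N=np.linalg.svd(Q-c,full_matrices=False)[2][2];N*=np.sign(N[2]);Q=Q[np.abs((Q-c)@N)<4]
    print("n",len(Q),"centre",c,"normal",N,"tilt",np.degrees(np.arccos(N[2])),"zmean",c[2]);return Q
E
python3 - <<'E'
from topfit import *
s=state();print(s["eef_pos"])
Q=fit((245,322,265,380),40,130)
E
```

```text
[ 351.938 -377.948  249.155]
n 8126 centre [ 392.377 -397.886   75.714] normal [ 0.01  -0.006  1.   ] tilt 0.6848310702406077 zmean 75.71421482030581
```

Call:
arm_command:
  rows:
    - [[0.13,-0.26,0.03,0,0,0,-1],[0.27,-0.52,0.057,0,0,0,-1],[0.403,-0.787,0.086,0,0,0,-1],[0.403,-0.787,0.086,0,0,0,-1]]

```text
t: 10.87
eef_pos: [463.2, -297.0, 248.8]
tcp_rot: [-3.141, -0.209, -0.458]
ft_force: [0.1, 0.0, -0.8]
opening: 0.595
grip_force: 30.0
```

Call:
arm_command:
  rows:
    - [[0.113,-0.174,0.044,0,0,0,-1],[0.226,-0.347,0.089,0,0,0,-1],[0.34,-0.52,0.133,0,0,0,-1],[0.452,-0.694,0.178,0,0,0,-1],[0.565,-0.868,0.222,0,0,0,-1],[0.565,-0.868,0.222,0,0,0,-1],[0.565,-0.868,0.222,0,0,0,-1]]

```text
t: 11.45
eef_pos: [598.9, -222.3, 233.2]
tcp_rot: [-3.142, -0.207, -0.459]
ft_force: [-0.7, -0.2, -0.9]
opening: 0.592
grip_force: 30.0
```

```bash
python3 - <<'E'
from h import *
s=state();print(s["eef_pos"],s["tcp_rot"],s["tau"],s["ft_force"])
p,d=read_camera("wrist");s,ds=read_camera("top")
cv2.imwrite("pics/w4.png",np.hstack([cv2.resize(p[:,:,::-1],(400,300)),cv2.resize(s[:,:,::-1],(400,300))]))
E
```

```text
[ 598.927 -222.292  233.181] [-3.142 -0.207 -0.459] [  2.015 -67.316 -20.695   0.007  -0.769   0.273] [-0.686 -0.187 -0.912]
```

View pics/w4.png

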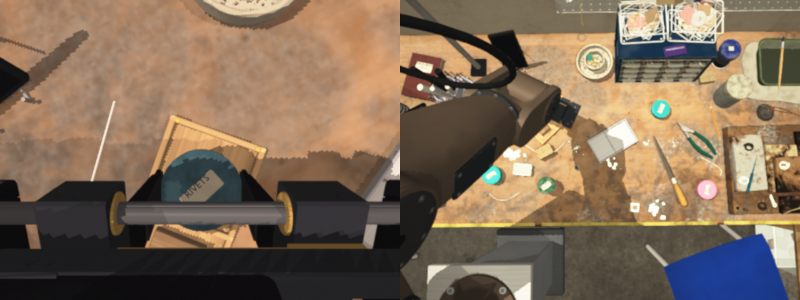

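The tin is over the larger compartment and the forearm is still under the hose loop. Lowering and releasing.

Call:
arm_command:
  rows:
    - [[-0.02,0,0.1,0,0,0,-1],[-0.038,0,0.18,0,0,0,-1],[-0.046,0,0.215,0,0,0,-1],[-0.048,0,0.225,0,0,0,-1],[-0.048,0,0.225,0,0,0,-1],[-0.048,0,0.225,0,0,0,-1]]

```text
t: 12.05
eef_pos: [597.9, -223.7, 200.1]
tcp_rot: [3.142, -0.209, -0.462]
ft_force: [1.0, 0.3, -0.7]
opening: 0.592
grip_force: 30.0
```

```bash
python3 - <<'E'
from topfit import *
s=state();print(s["eef_pos"],s["tcp_rot"],s["tau"],s["ft_force"])
Q=fit((245,322,265,380),10,60)
from plan import *
print()
a=plan([598.4,-223.3,200.5,-26.4,12],[[592,-220,236,-26.4,12],[440,-225,260,15,0],[392,-212.5,270,45,0],[392,-212.5,206,45,0]])
plan(a,[[392,-212.5,280,45,0],[460,-320,280,45,0],[546.5,-442,250,45,0],[546.5,-442,210,45,0]])
E
```

```text
[ 597.948 -223.701  200.134] [ 3.142 -0.209 -0.462] [ -0.03  -68.509 -17.394   0.011  -0.717   0.004] [ 0.975  0.292 -0.677]
n 8113 centre [ 638.526 -243.834   27.391] normal [ 0.009 -0.004  1.   ] tilt 0.5533149697536 zmean 27.390795674466574

[0.002, -0.001, -0.241] [0.0, 0.0, 0.0] rows>=0.9 -> [592.0, -220.0, 236.0, -26.4, 12.0]
[-0.84, 0.48, -0.342] [0.012, -0.0319, -0.1146] rows>=6.0 -> [440.0, -225.0, 260.0, 15.0, 0.0]
[-0.288, -0.163, -0.067] [0.0, 0.0, -0.0833] rows>=4.2 -> [392.0, -212.5, 270.0, 45.0, 0.0]
[-0.0, -0.0, 0.427] [0.0, 0.0, 0.0] rows>=1.5 -> [392.0, -212.5, 206.0, 45.0, 0.0]
[0.0, 0.0, -0.493] [0.0, 0.0, 0.0] rows>=1.8 -> [392.0, -212.5, 280.0, 45.0, 0.0]
[-0.186, 0.827, 0.0] [0.0, 0.0, 0.0] rows>=3.1 -> [460.0, -320.0, 280.0, 45.0, 0.0]
[-0.167, 0.983, 0.2] [0.0, 0.0, 0.0] rows>=3.7 -> [546.5, -442.0, 250.0, 45.0, 0.0]
[-0.0, -0.0, 0.267] [0.0, 0.0, 0.0] rows>=1.0 -> [546.5, -442.0, 210.0, 45.0, 0.0]
```

Call:
arm_command:
  rows:
    - [[0,0,0,0,0,0,0.45],[0,0,0,0,0,0,0.45],[0,0,0,0,0,0,0.45],[0,0,0,0,0,0,0.45],[0,0,-0.06,0,0,0,0.45],[0,0,-0.15,0,0,0,0.45],[0.002,0,-0.241,0,0,0,0.45],[0.002,0,-0.241,0,0,0,0.45]]

```text
t: 12.77
eef_pos: [592.0, -220.0, 239.4]
tcp_rot: [3.142, -0.214, -0.461]
ft_force: [0.6, -0.8, 1.0]
opening: 0.723
grip_force: 0.0
```

```bash
sed -i 's/^for r,z in.*/for r,z in((500,230),(560,230),(640,230),(703,250),(703,230),(703,210),(640,210)):/' fit.py; python3 fit.py
```

```text
12.7667 [ 591.99 -219.98  239.36] [ 3.14 -0.21 -0.46] [-0.46  0.68  1.73 -0.    0.52  1.57]
h-d,A,B,C,D [ 27.75 657.26 -38.22 406.52  36.46] resid 2.4291282750685355
(500, 230) q [0.57 2.05] elbow r,z-d [324.55 600.56] line z-d at r=540 133.91703697693765
(560, 230) q [0.62 1.91] elbow r,z-d [352.55 583.77] line z-d at r=540 257.99578098904874
(640, 230) q [0.7  1.71] elbow r,z-d [391.97 556.72] line z-d at r=540 359.01286499954205
(703, 250) q [0.74 1.54] elbow r,z-d [413.09 540.39] line z-d at r=540 411.9003542739427
(703, 230) q [0.76 1.55] elbow r,z-d [424.36 531.11] line z-d at r=540 404.73751144926507
(703, 210) q [0.78 1.57] elbow r,z-d [435.83 521.21] line z-d at r=540 398.4436523819084
(640, 210) q [0.72 1.73] elbow r,z-d [405.49 546.42] line z-d at r=540 350.61997714134463
```

Call:
arm_command:
  rows:
    - [[-0.84,0.48,-0.342,0.012,-0.0319,-0.1146,0.7],[-0.84,0.48,-0.342,0.012,-0.0319,-0.1146,0.7],[-0.84,0.48,-0.342,0.012,-0.0319,-0.1146,0.7],[-0.84,0.48,-0.342,0.012,-0.0319,-0.1146,0.7],[-0.84,0.48,-0.342,0.012,-0.0319,-0.1146,0.7],[-0.84,0.48,-0.342,0.012,-0.0319,-0.1146,0.7],[-0.84,0.48,-0.342,0.012,-0.0319,-0.1146,0.7],[-0.84,0.48,-0.342,0.012,-0.0319,-0.1146,0.7]]

```text
t: 13.43
eef_pos: [440.0, -225.0, 260.2]
tcp_rot: [3.14, -0.001, 0.258]
ft_force: [-0.1, 0.1, 0.7]
opening: 0.852
grip_force: 0.0
```

Call:
arm_command:
  rows:
    - [[-0.288,-0.163,-0.067,0,0,-0.0833,0.7],[-0.288,-0.163,-0.067,0,0,-0.0833,0.7],[-0.288,-0.163,-0.067,0,0,-0.0833,0.7],[-0.288,-0.163,-0.067,0,0,-0.0833,0.7],[-0.288,-0.163,-0.067,0,0,-0.0833,0.7],[-0.288,-0.163,-0.067,0,0,-0.0833,0.7],[-0.288,-0.163,-0.067,0,0,-0.0833,0.7]]

```text
t: 14.02
eef_pos: [392.0, -212.4, 269.8]
tcp_rot: [3.141, 0.0, 0.78]
ft_force: [-0.4, 0.0, -0.0]
opening: 0.851
grip_force: 0.0
```

```bash
python3 - <<'E'
from h import *
s=state();print(s["eef_pos"],s["tcp_rot"],s["opening"])
p,d=read_camera("wrist");s,ds=read_camera("top")
cv2.imwrite("pics/w5.png",np.hstack([cv2.resize(p[:,:,::-1],(480,360)),cv2.resize(s[140:345,165:390,::-1],(320,360))]))
E
```

```text
[ 392.045 -212.423  269.791] [3.141 0.    0.78 ] 0.8514991764314221
```

View pics/w5.png

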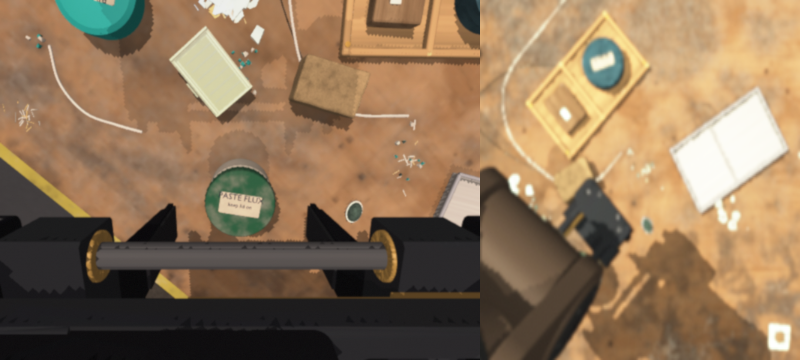

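The tin sits centred in the larger wooden compartment. The pot (241,200) is centred between the fingers, with the stone and box clear. Picking the pot.

Call:
arm_command:
  rows:
    - [[0,0,0.18,0,0,0,0.7],[0,0,0.33,0,0,0,0.7],[0,0,0.42,0,0,0,0.7],[0,0,0.453,0,0,0,0.7],[0,0,0.453,0,0,0,0.7],[0,0,0.453,0,0,0,-1],[0,0,0.453,0,0,0,-1],[0,0,0.453,0,0,0,-1],[0,0,0.453,0,0,0,-1],[0,0,0.453,0,0,0,-1]]

```text
t: 14.95
eef_pos: [391.8, -212.5, 202.4]
tcp_rot: [3.141, 0.0, 0.785]
ft_force: [-1.3, 1.2, 0.3]
opening: 0.557
grip_force: 0.5
```

Call:
arm_command:
  rows:
    - [[0,0,0,0,0,0,-1],[0,0,0,0,0,0,-1],[0,0,0,0,0,0,-1],[0,0,0,0,0,0,-1],[0,0,0,0,0,0,-1]]

```text
t: 15.37
eef_pos: [391.8, -212.5, 202.3]
tcp_rot: [3.141, 0.0, 0.785]
ft_force: [0.3, 1.2, 6.6]
opening: 0.535
grip_force: 30.0
```

```bash
python3 - <<'E'
from plan import *
a=[392,-212.5,202,45,0]
a=plan(a,[[392,-212.5,230,45,0],[460,-320,230,45,0],[546.5,-442,230,45,0],[546.5,-442,205.5,45,0]])
E
```

```text
[0.0, 0.0, -0.187] [0.0, 0.0, 0.0] rows>=0.7 -> [392.0, -212.5, 230.0, 45.0, 0.0]
[-0.186, 0.827, 0.0] [0.0, 0.0, 0.0] rows>=3.1 -> [460.0, -320.0, 230.0, 45.0, 0.0]
[-0.167, 0.983, 0.0] [0.0, 0.0, 0.0] rows>=3.6 -> [546.5, -442.0, 230.0, 45.0, 0.0]
[-0.0, -0.0, 0.163] [0.0, 0.0, 0.0] rows>=0.6 -> [546.5, -442.0, 205.5, 45.0, 0.0]
```

Call:
arm_command:
  rows:
    - [[0,0,-0.08,0,0,0,-1],[0,0,-0.187,0,0,0,-1],[0,0,-0.187,0,0,0,-1]]

```text
t: 15.62
eef_pos: [392.1, -212.6, 231.7]
tcp_rot: [3.139, 0.0, 0.785]
ft_force: [0.1, 0.2, -0.4]
opening: 0.537
grip_force: 30.0
```

Call:
arm_command:
  rows:
    - [[-0.045,0.2,0,0,0,0,-1],[-0.09,0.4,0,0,0,0,-1],[-0.138,0.613,0,0,0,0,-1],[-0.186,0.827,0,0,0,0,-1],[-0.186,0.827,0,0,0,0,-1]]

```text
t: 16.03
eef_pos: [462.1, -324.1, 229.6]
tcp_rot: [3.137, 0.0, 0.783]
ft_force: [-1.2, 0.0, -2.0]
opening: 0.534
grip_force: 30.0
```

Call:
arm_command:
  rows:
    - [[-0.034,0.2,0,0,0,0,-1],[-0.067,0.39,0,0,0,0,-1],[-0.1,0.59,0,0,0,0,-1],[-0.134,0.787,0,0,0,0,-1],[-0.167,0.983,0,0,0,0,-1],[-0.167,0.983,0,0,0,0,-1],[-0.167,0.983,0,0,0,0,-1]]

```text
t: 16.62
eef_pos: [546.3, -442.6, 228.4]
tcp_rot: [-3.141, 0.0, 0.784]
ft_force: [-0.6, 1.0, -1.2]
opening: 0.536
grip_force: 30.0
```

```bash
python3 - <<'E'
from topfit import *
s=state();print(s["eef_pos"],s["tcp_rot"],s["opening"],s["tau"])
Q=fit((230,322,265,375),40,110);print(np.percentile(Q[:,0],[1,99]),np.percentile(Q[:,1],[1,99]))
p,d=read_camera("wrist");s,ds=read_camera("top")
cv2.imwrite("pics/w6.png",np.hstack([cv2.resize(p[:,:,::-1],(400,300)),cv2.resize(s[:,:,::-1],(400,300))]))
E
```

```text
[ 546.331 -442.608  228.351] [-3.141  0.     0.784] 0.5357318118418053 [ -0.88  -75.283 -24.082   0.033   0.024  -0.03 ]
n 2082 centre [ 561.051 -425.871   73.209] normal [0.676 0.723 0.138] tilt 82.04933638328393 zmean 73.2092465016752
[546.339 571.842] [-439.917 -415.874]
```

View pics/w6.png

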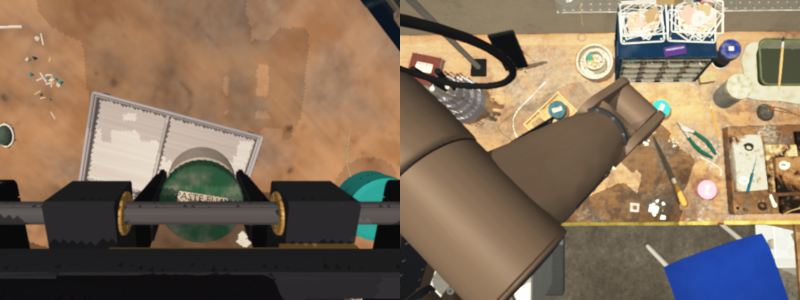

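The pot is upright over the larger steel compartment. Lowering and releasing.

Call:
arm_command:
  rows:
    - [[0,0,0.07,0,0,0,-1],[0,0,0.13,0,0,0,-1],[0,0,0.155,0,0,0,-1],[0,0,0.163,0,0,0,-1],[0,0,0.163,0,0,0,-1],[0,0,0.163,0,0,0,-1]]

```text
t: 17.27
eef_pos: [546.1, -441.6, 205.1]
tcp_rot: [-3.14, 0.0, 0.785]
ft_force: [-1.7, 2.0, 2.3]
opening: 0.536
grip_force: 30.0
```

Call:
arm_command:
  rows:
    - [[0,0,0,0,0,0,0.35],[0,0,0,0,0,0,0.35],[0,0,0,0,0,0,0.35],[0,0,0,0,0,0,0.35],[0,0,-0.08,0,0,0,0.35],[0,0,-0.2,0,0,0,0.35],[0,0,-0.34,0,0,0,0.35],[0,0,-0.34,0,0,0,0.35]]

```text
t: 17.93
eef_pos: [546.9, -442.5, 261.3]
tcp_rot: [3.136, 0.0, 0.785]
ft_force: [0.9, -0.7, -0.2]
opening: 0.678
grip_force: 0.0
```

```bash
python3 - <<'E'
from plan import *
# brick pick/place
a=[546.5,-442,256.5,45,0]
a=plan(a,[[450,-300,260,90,0],[498.3,-202.6,255,122,0],[498.3,-202.6,202,122,0]])
print()
plan(a,[[498.3,-202.6,235,122,0],[440,-270,235,90,0],[512.4,-382,235,30,0],[512.4,-382,205.5,30,0]])
E
```

```text
[0.107, -0.562, -0.012] [-0.0, 0.0, -0.0625] rows>=3.1 -> [498.2, -371.0, 258.2, 67.5, 0.0]
[0.314, -0.478, -0.012] [0.0, 0.0, -0.0625] rows>=3.1 -> [450.0, -300.0, 260.0, 90.0, 0.0]
[0.649, 0.322, 0.033] [-0.0, 0.0, -0.0889] rows>=4.5 -> [498.3, -202.6, 255.0, 122.0, 0.0]
[0.0, -0.0, 0.353] [0.0, 0.0, 0.0] rows>=1.3 -> [498.3, -202.6, 202.0, 122.0, 0.0]

[0.0, 0.0, -0.22] [0.0, 0.0, 0.0] rows>=0.8 -> [498.3, -202.6, 235.0, 122.0, 0.0]
[-0.175, -0.568, -0.0] [0.0, -0.0, 0.0889] rows>=4.5 -> [440.0, -270.0, 235.0, 90.0, 0.0]
[-0.747, 0.483, 0.0] [-0.0, -0.0, 0.1667] rows>=8.4 -> [512.4, -382.0, 235.0, 30.0, 0.0]
[0.0, -0.0, 0.197] [0.0, 0.0, 0.0] rows>=0.7 -> [512.4, -382.0, 205.5, 30.0, 0.0]
```

Call:
arm_command:
  rows:
    - [[0.107,-0.562,-0.012,0,0,-0.0625,0.1],[0.107,-0.562,-0.012,0,0,-0.0625,0.1],[0.107,-0.562,-0.012,0,0,-0.0625,0.1],[0.107,-0.562,-0.012,0,0,-0.0625,0.1]]

```text
t: 18.27
eef_pos: [497.4, -369.6, 259.1]
tcp_rot: [-3.141, 0.0, 1.184]
ft_force: [0.6, -0.2, 0.1]
opening: 0.554
grip_force: 0.0
```

Call:
arm_command:
  rows:
    - [[0.314,-0.478,-0.012,0,0,-0.0625,0.1],[0.314,-0.478,-0.012,0,0,-0.0625,0.1],[0.314,-0.478,-0.012,0,0,-0.0625,0.1],[0.314,-0.478,-0.012,0,0,-0.0625,0.1]]

```text
t: 18.6
eef_pos: [449.9, -299.7, 260.8]
tcp_rot: [3.141, 0.001, 1.574]
ft_force: [1.3, -0.7, -0.3]
opening: 0.551
grip_force: 0.0
```

Call:
arm_command:
  rows:
    - [[0.649,0.322,0.033,0,0,-0.0889,0.1],[0.649,0.322,0.033,0,0,-0.0889,0.1],[0.649,0.322,0.033,0,0,-0.0889,0.1],[0.649,0.322,0.033,0,0,-0.0889,0.1],[0.649,0.322,0.033,0,0,-0.0889,0.1],[0.649,0.322,0.033,0,0,-0.0889,0.1],[0.649,0.322,0.033,0,0,-0.0889,0.1],[0.649,0.322,0.033,0,0,-0.0889,0.1]]

```text
t: 19.27
eef_pos: [498.8, -203.6, 255.1]
tcp_rot: [3.142, 0.001, 2.123]
ft_force: [-0.7, 0.7, -0.1]
opening: 0.55
grip_force: 0.0
```

```bash
python3 - <<'E'
from h import *
import pickle
T=Tcam("wrist");s=state();print(s["t"],s["eef_pos"],s["tcp_rot"],s["opening"])
p,d=read_camera("wrist");pickle.dump(T,open("pics/w7.T","wb"))
t,ds=read_camera("top")
cv2.imwrite("pics/w7.png",np.hstack([cv2.resize(p[:,:,::-1],(480,360)),cv2.resize(t[140:345,165:390,::-1],(320,360))]))
E
```

```text
19.2667 [ 498.824 -203.597  255.114] [3.142 0.001 2.123] 0.550047262689204
```

View pics/w7.png

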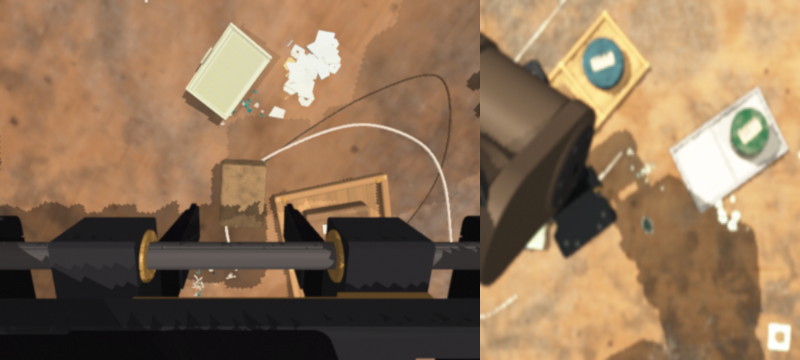

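The pot stands centred in its steel compartment. The brick (243,190) is aligned and centred between the fingers, with the box clear. Picking the brick.

Call:
arm_command:
  rows:
    - [[0,0,0.13,0,0,0,0.1],[0,0,0.25,0,0,0,0.1],[0,0,0.32,0,0,0,0.1],[0,0,0.353,0,0,0,0.1],[0,0,0.353,0,0,0,0.1],[0,0,0.353,0,0,0,-1],[0,0,0.353,0,0,0,-1],[0,0,0.353,0,0,0,-1],[0,0,0.353,0,0,0,-1],[0,0,0.353,0,0,0,-1]]

```text
t: 20.2
eef_pos: [498.3, -202.8, 202.8]
tcp_rot: [3.141, 0.001, 2.129]
ft_force: [0.4, 0.3, 7.5]
opening: 0.361
grip_force: 29.4
```

Call:
arm_command:
  rows:
    - [[0,0,0,0,0,0,-1],[0,0,0,0,0,0,-1],[0,0,0,0,0,0,-1],[0,0,0,0,0,0,-1]]

```text
t: 20.53
eef_pos: [498.4, -202.8, 202.8]
tcp_rot: [3.141, 0.001, 2.129]
ft_force: [0.3, 0.1, 6.0]
opening: 0.365
grip_force: 29.4
```

Call:
arm_command:
  rows:
    - [[0,0,-0.1,0,0,0,-1],[0,0,-0.22,0,0,0,-1],[0,0,-0.22,0,0,0,-1]]

```text
t: 20.78
eef_pos: [498.6, -202.8, 237.5]
tcp_rot: [3.14, 0.003, 2.129]
ft_force: [-0.4, -0.4, 0.1]
opening: 0.365
grip_force: 29.4
```

```bash
python3 - <<'E'
from plan import *
plan([498.3,-202.6,235,122,0],[[440,-270,235,90,0],[510.9,-379.4,235,30,0],[510.9,-379.4,205.5,30,0]])
E
```

```text
[-0.175, -0.568, -0.0] [0.0, -0.0, 0.0889] rows>=4.5 -> [440.0, -270.0, 235.0, 90.0, 0.0]
[-0.729, 0.473, 0.0] [-0.0, -0.0, 0.1667] rows>=8.4 -> [510.9, -379.4, 235.0, 30.0, 0.0]
[0.0, -0.0, 0.197] [0.0, 0.0, 0.0] rows>=0.7 -> [510.9, -379.4, 205.5, 30.0, 0.0]
```

Call:
arm_command:
  rows:
    - [[-0.035,-0.113,0,0,0,0.0178,-1],[-0.07,-0.227,0,0,0,0.0356,-1],[-0.105,-0.341,0,0,0,0.0533,-1],[-0.14,-0.454,0,0,0,0.0711,-1],[-0.175,-0.568,0,0,0,0.0889,-1],[-0.175,-0.568,0,0,0,0.0889,-1]]

```text
t: 21.28
eef_pos: [438.4, -271.6, 234.7]
tcp_rot: [-3.141, 0.0, 1.562]
ft_force: [-0.1, 0.7, -0.4]
opening: 0.365
grip_force: 29.4
```

Call:
arm_command:
  rows:
    - [[-0.081,0.053,0,0,0,0.0185,-1],[-0.162,0.105,0,0,0,0.037,-1],[-0.243,0.158,0,0,0,0.0556,-1],[-0.324,0.21,0,0,0,0.0741,-1],[-0.405,0.263,0,0,0,0.0926,-1],[-0.486,0.315,0,0,0,0.1111,-1],[-0.567,0.368,0,0,0,0.1296,-1],[-0.648,0.42,0,0,0,0.1482,-1],[-0.729,0.473,0,0,0,0.1667,-1],[-0.729,0.473,0,0,0,0.1667,-1]]

```text
t: 22.12
eef_pos: [511.9, -380.6, 234.6]
tcp_rot: [3.14, 0.0, 0.519]
ft_force: [0.5, 0.6, -1.1]
opening: 0.362
grip_force: 29.4
```

```bash
python3 - <<'E'
from h import *
s=state();print(s["t"],s["eef_pos"],s["tcp_rot"],s["opening"])
p,d=read_camera("wrist")
cv2.imwrite("pics/w8.png",p[:,:,::-1])
E
```

```text
22.1167 [ 511.949 -380.621  234.615] [3.14  0.    0.519] 0.3620583354440089
```

View pics/w8.png

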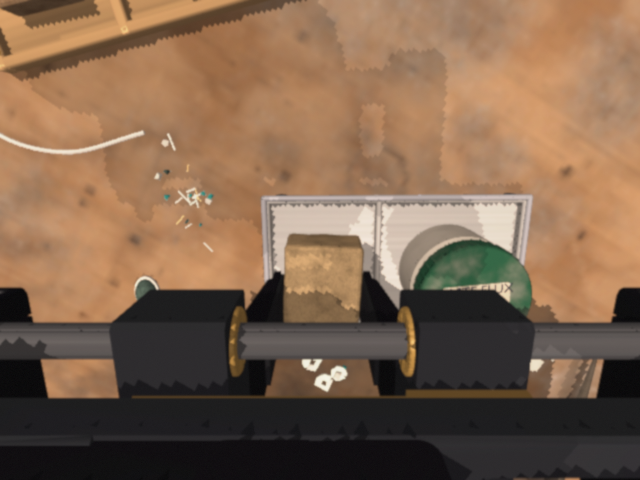

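The brick is aligned over the smaller steel compartment (brick 285–362, compartment 270–375) and the finger is clear of the pot. Lowering and releasing.

Call:
arm_command:
  rows:
    - [[0,0,0.08,0,0,0,-1],[0,0,0.15,0,0,0,-1],[0,0,0.185,0,0,0,-1],[0,0,0.197,0,0,0,-1],[0,0,0.197,0,0,0,-1],[0,0,0.197,0,0,0,-1]]

```text
t: 22.67
eef_pos: [510.4, -378.7, 205.2]
tcp_rot: [-3.14, 0.001, 0.525]
ft_force: [-1.6, 2.1, 4.1]
opening: 0.361
grip_force: 29.8
```

Call:
arm_command:
  rows:
    - [[0,0,0,0,0,0,-0.06],[0,0,0,0,0,0,-0.06],[0,0,0,0,0,0,-0.06],[0,0,0,0,0,0,-0.06],[0,0,-0.08,0,0,0,-0.06],[0,0,-0.2,0,0,0,-0.06],[0,0,-0.4,0,0,0,-0.06],[0,0,-0.4,0,0,0,-0.06]]

```text
t: 23.33
eef_pos: [511.5, -380.0, 271.1]
tcp_rot: [3.135, -0.002, 0.523]
ft_force: [0.1, 0.2, 0.8]
opening: 0.473
grip_force: 0.0
```

```bash
python3 - <<'E'
from plan import *
plan([510.9,-379.4,265.5,30,0],[[415,-130,275,30,0],[410,20,275,30,0]])
E
```

```text
[0.139, -0.88, -0.032] [0.0, 0.0, 0.0] rows>=3.2 -> [463.0, -254.7, 270.2, 30.0, 0.0]
[0.139, -0.88, -0.032] [0.0, 0.0, 0.0] rows>=3.2 -> [415.0, -130.0, 275.0, 30.0, 0.0]
[0.471, -0.883, -0.0] [0.0, 0.0, 0.0] rows>=3.6 -> [410.0, 20.0, 275.0, 30.0, 0.0]
```

Next I'll move back out of the view and check everything.

Call:
arm_command:
  rows:
    - [[0.139,-0.88,-0.032,0,0,0,0],[0.139,-0.88,-0.032,0,0,0,0],[0.139,-0.88,-0.032,0,0,0,0],[0.139,-0.88,-0.032,0,0,0,0],[0.139,-0.88,-0.032,0,0,0,0]]

```text
t: 23.75
eef_pos: [462.3, -252.6, 271.4]
tcp_rot: [-3.141, 0.0, 0.525]
ft_force: [0.4, -0.0, 1.0]
opening: 0.499
grip_force: 0.0
```

Call:
arm_command:
  rows:
    - [[0.139,-0.88,-0.032,0,0,0,0],[0.139,-0.88,-0.032,0,0,0,0],[0.139,-0.88,-0.032,0,0,0,0],[0.139,-0.88,-0.032,0,0,0,0],[0.139,-0.88,-0.032,0,0,0,0]]

```text
t: 24.17
eef_pos: [415.0, -128.8, 275.8]
tcp_rot: [3.141, 0.0, 0.525]
ft_force: [0.1, 0.1, -0.7]
opening: 0.497
grip_force: 0.0
```

Call:
arm_command:
  rows:
    - [[0.471,-0.883,0,0,0,0,0],[0.471,-0.883,0,0,0,0,0],[0.471,-0.883,0,0,0,0,0],[0.471,-0.883,0,0,0,0,0],[0.471,-0.883,0,0,0,0,0],[0.471,-0.883,0,0,0,0,0]]

```text
t: 24.67
eef_pos: [411.6, 20.1, 275.3]
tcp_rot: [3.141, -0.001, 0.525]
ft_force: [0.5, -0.6, -0.5]
opening: 0.5
grip_force: 0.0
```

```bash
python3 - <<'E'
from h import *
t,d=read_camera("top")
cv2.imwrite("pics/end.png",cv2.resize(t[140:345,165:390,::-1],None,fx=2.9,fy=2.9,interpolation=2))
K,Rm,p=Tcam("top");v,u=np.mgrid[:480,:640]
P=np.stack([(u-K[0,2])/K[0,0]*d,-(v-K[1,2])/K[1,1]*d,-d],-1)@Rm.T+p
for n,c,h,rad,tr,th in(("pot",(546.5,-442),51,22,(531.7,-415.9),119.6),("brick",(510.9,-379.4),28,38,(531.7,-415.9),119.6),("tin",(632.3,-240.1),27,40,(610,-217.2),134.3),("dap",(580,-186.4),17.5,38,(610,-217.2),134.3)):
    m=(np.hypot(P[...,0]-c[0],P[...,1]-c[1])<rad)&(np.abs(P[...,2]-h)<5)&(P[...,2]>12);Q=P[m]
    (cc,s,a)=cv2.minAreaRect(Q[:,:2].astype(np.float32));o=np.median(Q,0);N=np.linalg.svd(Q-Q.mean(0),full_matrices=False)[2][2]
    t_=np.radians(th);q=np.subtract(cc,tr);print(n,len(Q),"rect",np.round(s,1),round(a,1),"tray xy",np.array([q[0]*np.cos(t_)+q[1]*np.sin(t_),-q[0]*np.sin(t_)+q[1]*np.cos(t_)]),"top z",o[2],"tilt rad",np.arccos(abs(N[2])))
E
```

```text
pot 409 rect [42.  42.6] 45.5 tray xy [-29.974   0.039] top z 51.06373797052095 tilt rad 0.008308514645462582
brick 443 rect [50.  34.2] 29.2 tray xy [42.729 -1.474] top z 27.337894946821507 tilt rad 0.012521221317554185
tin 663 rect [56.2 57. ] 35.3 tray xy [-31.331   1.316] top z 26.54692974958084 tilt rad 0.006090651300838855
dap 458 rect [50.5 65.5] 40.4 tray xy [42.12   0.505] top z 17.539690251858474 tilt rad 0.011419822676881887
```

View pics/end.png

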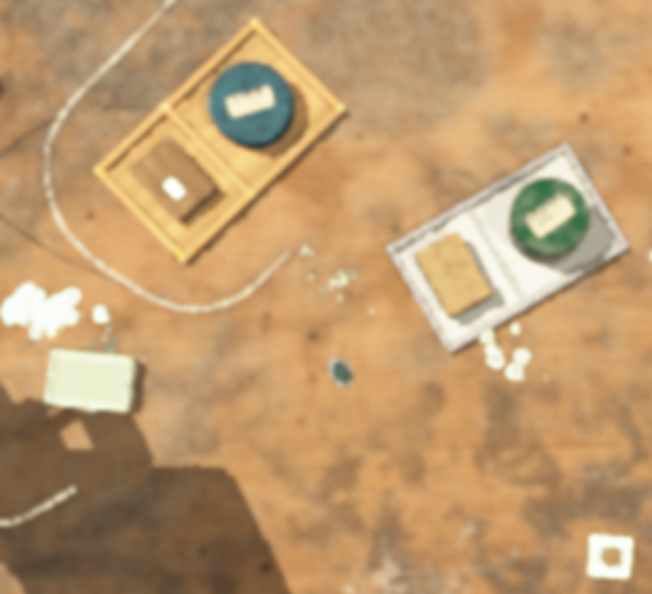

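All four are flat and centred: tin (251,103), dap block (175,182), brick (455,273), pot (549,217). The clear box (90,380) and the stone (341,372) have not moved.

```bash
python3 -c "
from cell import *
print(job_done())"
```

```text
the job is handed in; nothing more can be done
None
```

The job is handed in at about 25 s of the 93 s allowed: the last camera check showed the pot, brick, tin and wooden block flat and centred in their compartments with the clear box and green stone unmoved, but the hand-in returned no verdict.

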